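# Unload a drill stand down its chute and set up the next block

## Task

Clear the drilled block from the drill stand and set the next one up. Draw the bolt that closes the left end of the drill table all the way back (lift its handle out of the notch, slide it towards you, drop the handle into the other notch), then push the drilled block along the table, without lifting it, off the open end so that it drops into the chute and slides down to the stop at its foot. Then shoot the bolt fully home with its handle down in its notch again, lay the undrilled block from the bench flat in the channel, lengthwise like the first, and bring its end right up against the bolt. Do not bump the drill, and do not knock the glue bottle over.

Things in the scene. Friction and masses are not known exactly. Their poses are not given: they have to be found in the camera images.
- drill_stand: Bench drill stand, fixed, may be turned a little. Origin on the bench right under the drill bit; x points away from the operator to the 38 mm pillar (at x = 115), y left along the table, z up. All offsets below are in this frame, in mm. Table top at z = 150, y = -160 to 80, x = -60 to 70; its left edge y = 80 is the ledge.
- channel (a point): Middle of the channel floor under the bit (0, 0, 150), axes as the stand's. The channel runs along y, 54 wide (x = -27 to 27), between a fence (x = 27 to 41, y = -158 to 78) and a rail (x = -41 to -27, y = -158 to 47), both 14 high (tops at z = 164). Both its ends are open, apart from the bolt.
- drill: The drill over the table, fixed to the stand, same frame. About the axis x = y = 0: motor housing 90 across from z = 308 up to 440, collar 52 across from z = 287, chuck 36 across from z = 235, bit 8 across, tip at z = 199. An upright gripper has no room under the housing: reach in from the front, fingers tilted 30 to 45 degrees forward.
- bolt_axis (a point): Where the bolt rod crosses the channel's middle, (0, 63, 163); the rod, 13 across, runs along x. In front of the table it lies in two guide blocks (y = 48 to 74, tops at z = 174, at x = -61 to -45 and -180 to -164) on a bed (z = 150, y = 46 to 86); along it stands a strip with two notches (y = 77 to 83, top z = 167, x = -174 to -60).
- bolt (a joint): Slide of the barrel bolt, in m: 0 = shot home, rod across the channel; 0.052 = fully drawn towards the operator (-x), tip clear of the channel. Friction about 1.5 N; stays where left. It slides only while the handle is lifted 0.7 rad or more.
- bolt_handle (a joint): Turn of the bolt's handle about the rod, in rad: 0 = level, pointing to +y, down in a notch; it grows as the handle is lifted, stop at 1.35. At 0.9 to 1.0 it passes freely over the strip between the notches. Light friction; stays where left.
- bolt_knob (a point): Centre of the round black knob, 27 across, on the handle (10 mm round bar), 70 from the rod's axis. At handle angle a and slide s it lies at x = -90 - s, y = 63 + 70 cos a, z = 163 + 70 sin a. Axes: y outwards along the handle, x as the stand's. Can be pinched across x from above.
- drilled_block: The finished pine block with a drilled hole, 45 x 110 x 35 mm, 0.11 to 0.23 kg, lying lengthwise in the channel under the bit, its end a little short of the bolt. Origin at the centre of its underside, y along its length.
- blank: The next pine block, no hole, 44 x 110 x 36 mm, 0.11 to 0.23 kg, on the bench right of the stand, its length roughly away from the operator. Origin at the centre of its underside, y along its length. Set up against the bolt, its origin is at (0, 1.5, 150) of the stand, its length along the stand's y.
- ledge (a point): Middle of the table's left edge at the channel's end, (0, 80, 150), axes as the stand's. Just beyond it and 30 lower, at y = 84, z = 120, a straight sheet-metal chute begins, 67 wide inside (x = -33.5 to 33.5), walls 40 high; it falls at 41 degrees to an end stop at y = 206, z = 12. A block that has slid home lies along the chute, its end at the stop.
- glue_bottle: White glue bottle with a red nozzle, 52 mm diameter, 142 mm tall, standing loose near the front edge, between the undrilled block and the stand; origin at the centre of its base. A bystander.

How it is judged:
On the way, in this order (a step that is already met when the one before it is completed fails the run):
1. the bolt is drawn back and its handle is down in the drawn notch (value of joint bolt above 0.042 m and value of joint bolt_handle below 0.3 rad), for 0.1 s.
2. the drilled block has gone down the chute and lies still at its foot (x of drilled_block in the frame of drill_stand between -0.033 and 0.033 m and y of drilled_block in the frame of drill_stand between 0.145 and 0.2 m and z of drilled_block in the frame of drill_stand below 0.075 m and linear speed of drilled_block below 0.02 m/s), for 0.2 s.
3. the bolt is shot home again, handle down in its notch (value of joint bolt below 0.006 m and value of joint bolt_handle below 0.3 rad), for 0.1 s.
4. the undrilled block lies flat in the channel with its end against the bolt (x of blank in the frame of drill_stand between -0.008 and 0.008 m and y of blank in the frame of drill_stand between -0.0045 and 0.006 m and z of blank in the frame of drill_stand between 0.146 and 0.155 m and angle between blank's own z axis and vertical below 0.06 rad and angle between the y axis of blank and the y axis of drill_stand, either way round below 0.12 rad), for 0.2 s.
At the end, for the whole second after the job is handed in: Drilled block at rest in the chute, within about 25 mm of the stop at its foot; bolt within 6 mm of home, handle within 0.3 rad of level; undrilled block at rest, flat, lengthwise in the channel (8 mm, 0.12 rad), its end within 6 mm of the bolt (all of step 2 and all of step 3 and all of step 4 and linear speed of blank below 0.02 m/s); the robot touches nothing.
It fails at once if the drilled block is lifted off the table instead of pushed (z of drilled_block in the frame of drill_stand above 0.168 m).
It fails at once if the robot bumps the drill (contact force between any of the fingers, the arm and drill above 8 N).
It fails at once if the glue bottle is knocked over (angle between glue_bottle's own z axis and vertical above 0.5 rad).
It also fails if it takes over 72 s, if anything falls off the work surface, if the arm or the gripper's body presses on something with over 40 N, if the wrist force passes 120 N, or if a joint passes its speed limit or range.

## Robot

A 6-joint arm with a two-finger parallel gripper is mounted at the origin on a cart in front of the work surface, level with it; the furniture and walls round the work are solid. World frame = base frame: x ahead of the robot, y to its left, z up, the work surface at z = 0. Lengths are in m, angles in rad, forces in N, time in s.
With the tool pointing down it reaches from about 0.275 to 0.875 m from the base axis. Payload 12.5 kg.
Tool frame: the origin (TCP) lies on the front face of the gripper's body, between the roots of the fingers; the fingertips stand 73 mm ahead of it and the grasp point (between the pads) lies 54 mm ahead of it; x points along the fingers, z is the direction in which the jaws open and shut, and the axes are right-handed (so a half turn about x gives the same grasp; the last joint's range is limited). The gripper opens to 85 mm and grips with 20 to 120 N. Pads are 22 mm wide; open, the fingers measure 114 mm over their backs; the gripper's body (76 mm by 85 mm) begins 54 mm behind the grasp point. The pads swing forward as they close: fully open they stand 13 mm farther back than shut.
Start: joints at [1.045, 0.351, 1.652, -0, 1.139, -0.085], TCP at [0.235, 0.497, 0.304] pointing down, gripper open.
Joint ranges: [-2.75, 2.75], [-0.79, 2.1], [0.01, 2.65], [-1.57, 4.71], [0.07, 3.14], [-2.87, 2.87]. Speed limits (rad/s): [2.22, 2.22, 2.79, 3.14, 3.14, 3.14].

## Interface

Orientations are given as a rotation vector (axis times angle).
In Python, from plant import manip, optics, ticket gives the robot as it stands.
- The arm moves only by the tool step_arm, never from a script. Its argument "commands" is a list of rows, each a list of 7 numbers: the shift along the world's x, y, z in m, then the turn, a rotation vector about the world's x, y, z in degrees, then the closure, from 0 (fully open) to 1 (shut). In form: [[x, y, z, rx, ry, rz, claw], ...]. A call has 1 to 20 rows; each row shifts and turns the commanded pose from where the row before left it; what a row does not reach is not made up. A row lasts 1/12 s, in which the tool goes at most 41.7 mm and 7.16 degrees, less where a joint would pass 70% of its speed; a pose out of reach is approached as far as the arm can. A call is refused whole if a number of a shift passes 0.0417 or a number of a turn 7.16, either way. A call with a gripper value outside its range is refused whole. The fingers move at their own pace and stop on an object; "squeeze" is the grip in N (left out, the last holds). Time passes only in rows, so rows that do not move let the fingers close. It gives the time, the measured TCP pose, the force and the opening at its end, in the units of the state.
- manip.state(): the state, without advancing time (a new reading comes with each control period).
- optics.capture(name): name is "side" or "top"; returns a dict with "image" (480x640x3 uint8, red, green, blue), "intrinsics" (3x3 intrinsics, pixels), "camera_from_world" (4x4, takes a point from world to camera coordinates). Camera axes: x right, y up, looking along -z (the intrinsics and any distortion apply to the point x, -y, -z); pixel columns grow to the right and rows downward; lengths in m; the calibration is good to about 2 mm. A picture is of the moment at which its call begins. There is no depth.
- ticket.finish_job(): hands the job in, once; it reports no verdict.
The state is a dict: "clock": time; "qpos": joint angles; "joint_vel": joint speeds; "joint_efforts": joint torques, N m; "ee_pos": TCP position; "eef_rot": TCP orientation; "force": force on the tool from outside, world axes, zero at the start; "moment": the same for the moment, N m; "grip_width": opening from 0.0 (shut) to 1.0 (fully open).
Only numpy, scipy, OpenCV 4.12 (cv2) and the standard library are available. Lean on these libraries where they do the work, as an engineer would, in place of code of your own. Each camera call takes 0.05 s, during which the arm holds its last target.

## Working session

There is one attempt and no reset: what is moved stays moved. The work goes in short steps, Python scripts to look and compute and a tool call to move; the robot and the scene stay as the last step left them, time stands still between calls to the robot, and variables do not carry over. Pictures are saved under pics/ and viewed, and the job is handed in when it is done.

Besides the shell and the picture viewer there is one more tool, called after "Call:" by a JSON object that holds its "api" and its "payload". step_arm: Moves the arm, as the interface text tells. Its arguments: {"type":"object","properties":{"commands":{"type":"array","items":{"type":"array","items":{"type":"number"}}},"squeeze":{"type":"number"}},"required":["commands"]}

```bash
ls; mkdir -p pics; python3 - <<'E'
from plant import manip, optics
import cv2,numpy as np
print(manip.state())
for n in("side","top"):
    c=optics.capture(n); cv2.imwrite(f"pics/{n}0.png",c["image"][:,:,::-1]); print(n,c["intrinsics"],np.round(c["camera_from_world"],4).tolist(),[k for k in c])
E
```

```text
pics
{'clock': 0.0, 'qpos': array([ 1.04540815e+00,  3.51236149e-01,  1.65242425e+00,  2.08182015e-05,
        1.13909464e+00, -8.45850867e-02]), 'joint_vel': array([ 0.00056826, -0.00033324,  0.00121091,  0.00218393, -0.00021101,
       -0.00066769]), 'joint_efforts': array([-1.26358050e-04, -5.06088424e+01, -2.91407901e+01, -7.54926464e-05,
        4.43352823e-03,  2.50622026e-05]), 'ee_pos': array([0.2345091 , 0.4972284 , 0.30335836]), 'eef_rot': array([-0.87922907,  1.38713797,  0.87837486]), 'force': array([0.06340047, 0.04889312, 0.70336269]), 'moment': array([ 0.01469437, -0.00444751,  0.0728191 ]), 'grip_width': 0.9985560763043976}
side [[520.45060513   0.         322.69507321]
 [  0.         520.45060513 240.55906302]
 [  0.           0.           1.        ]] [[0.8366, -0.5476, 0.0155, -0.3759], [0.341, 0.5427, 0.7676, -0.3035], [-0.4287, -0.6369, 0.6407, -1.3898], [0.0, 0.0, 0.0, 1.0]] ['image', 'intrinsics', 'camera_from_world']
top [[447.31790072   0.         322.06234247]
 [  0.         447.31790072 240.8320605 ]
 [  0.           0.           1.        ]] [[0.0137, -0.9999, -0.0001, 0.0657], [0.9339, 0.0128, 0.3574, -0.518], [-0.3574, -0.005, 0.934, -1.2521], [0.0, 0.0, 0.0, 1.0]] ['image', 'intrinsics', 'camera_from_world']
```

View pics/side0.png

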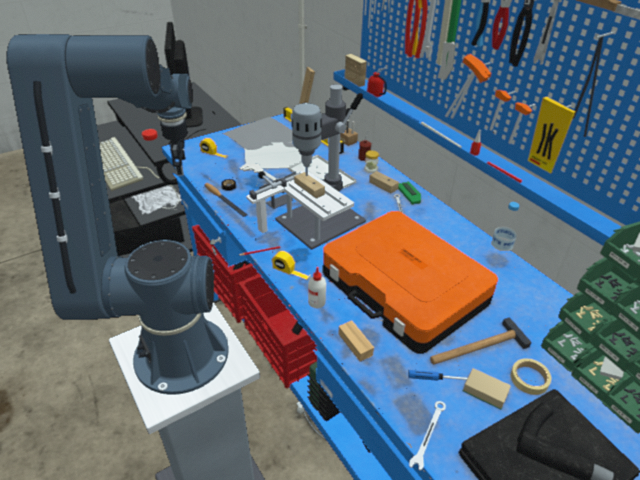

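View pics/top0.png

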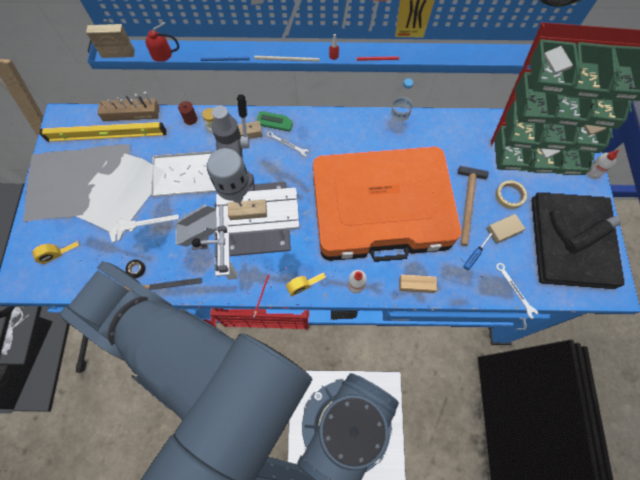

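```bash
python3 - <<'E'
import cv2
s=cv2.imread("pics/side0.png");t=cv2.imread("pics/top0.png")
def cr(im,x,y,w,h,f,n): cv2.imwrite("pics/"+n,cv2.resize(im[y:y+h,x:x+w],None,fx=f,fy=f,interpolation=cv2.INTER_CUBIC))
cr(t,150,90,160,120+75,3,"c_t1.png")
cr(t,340,200,200,110,4,"c_t2.png")
cr(s,230,80,140,180,3.3,"c_s1.png")
cr(s,270,250,260,180,3,"c_s2.png")
E
```

```text
(no output)
```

View pics/c_t1.png

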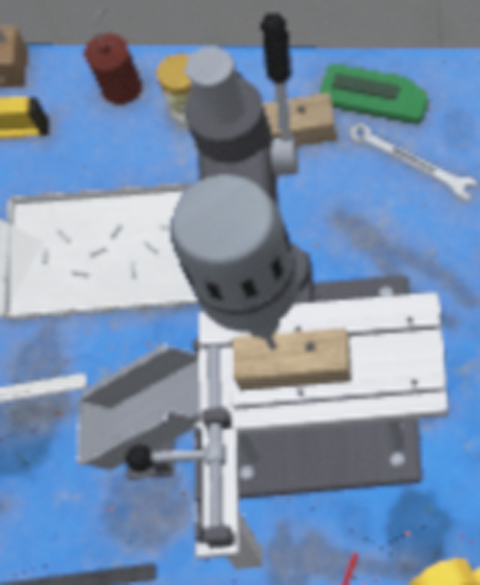

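View pics/c_t2.png

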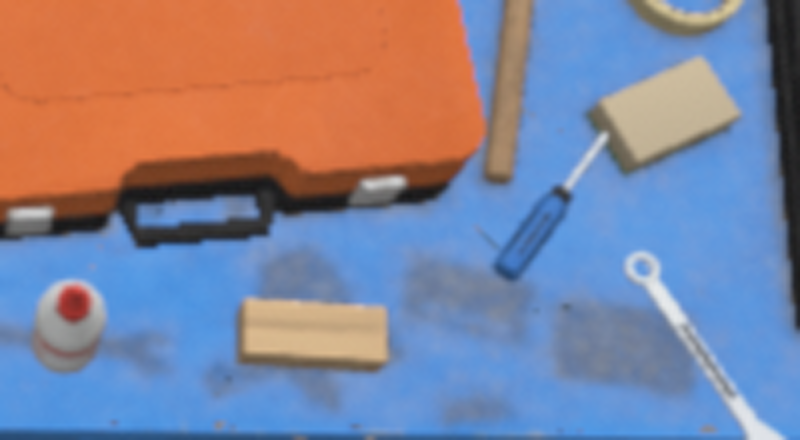

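View pics/c_s1.png

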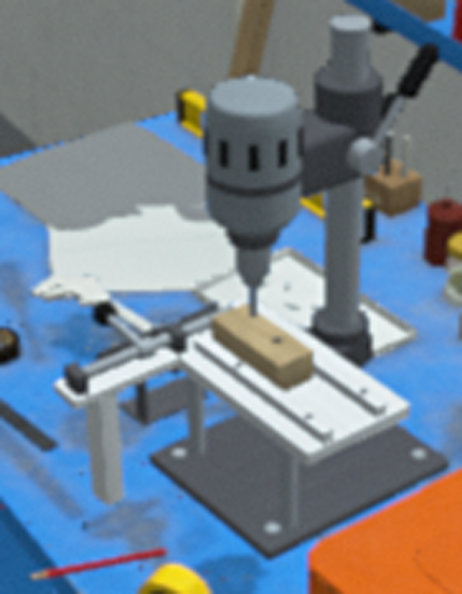

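View pics/c_s2.png

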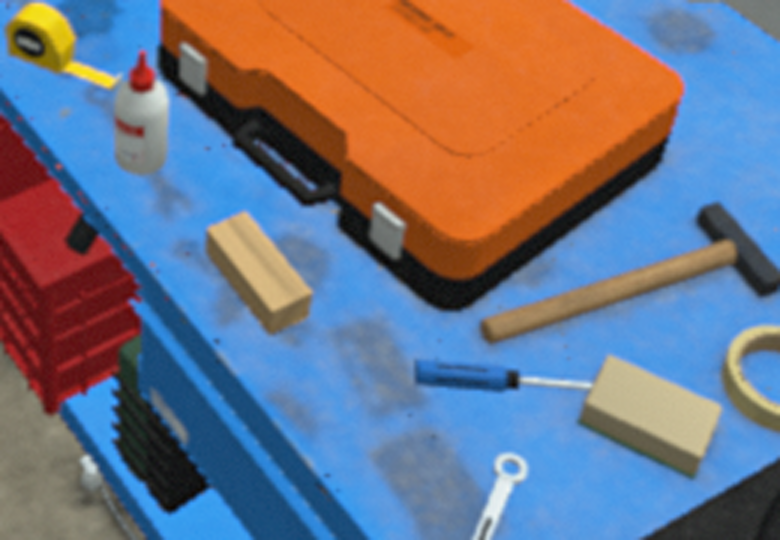

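```bash
cat > h.py <<'E'
import numpy as np, cv2, json
from scipy.optimize import least_squares
from plant import manip, optics
def caps(tag=None):
    d={}
    for n in("side","top"):
        c=optics.capture(n); d[n]=c
        if tag: cv2.imwrite(f"pics/{n}_{tag}.png",c["image"][:,:,::-1])
    return d
CAL={}
CAL['side']=(np.array([[520.45060513,0,322.69507321],[0,520.45060513,240.55906302],[0,0,1]]),None)
def load():
    try: z=np.load("cal.npz")
    except Exception:
        d={n:optics.capture(n) for n in("side","top")}
        np.savez("cal.npz",**{n+k:d[n][k2] for n in d for k,k2 in(("K","intrinsics"),("T","camera_from_world"))}); z=np.load("cal.npz")
    return z
Z=load()
def proj(n,P):
    P=np.atleast_2d(P); T=Z[n+"T"];K=Z[n+"K"]
    c=P@T[:3,:3].T+T[:3,3]
    q=np.c_[c[:,0],-c[:,1],-c[:,2]]@K.T
    return q[:,:2]/q[:,2:]
def onplane(n,uv,z):
    T=Z[n+"T"];K=Z[n+"K"]; d=np.linalg.inv(K)@[uv[0],uv[1],1]; d=np.array([d[0],-d[1],-d[2]])
    R=T[:3,:3]; o=-R.T@T[:3,3]; w=R.T@d
    return o+w*(z-o[2])/w[2]
def tri(us,ut):
    f=lambda p:np.r_[proj("side",p)[0]-us,proj("top",p)[0]-ut]
    r=least_squares(f,[.4,0,.1]); return r.x,r.fun
def S2W(st,p):
    p=np.atleast_2d(p)/1000.; c,s=np.cos(st[2]),np.sin(st[2])
    return np.c_[st[0]+c*p[:,0]-s*p[:,1],st[1]+s*p[:,0]+c*p[:,1],p[:,2]]
E
python3 - <<'E'
from h import *
S=lambda x,y:(230+x/3.3,80+y/3.3); T=lambda x,y:(150+x/3,90+y/3)
obs=[("side",S(102,312),(-90,133,163)),("top",T(139,458),(-90,133,163)),
("side",S(410,408),(70,-160,150)),("side",S(307,453),(-60,-160,150)),
("top",T(440,293),(70,-160,150)),("top",T(447,410),(-60,-160,150)),
("top",T(197,553),(-180,86,150)),("top",T(238,551),(-180,46,150)),
("side",S(253,315),(0,0,199)),("side",S(57,385),(-180,86,150))]
f=lambda s:np.concatenate([proj(n,S2W(s,p))[0]-u for n,u,p in obs])
r=least_squares(f,[.55,.25,0],loss='soft_l1');print(r.x,np.round(f(r.x).reshape(-1,2),1).tolist())
st=r.x
print(tri(S(102,312),T(139,458)))
for n in("side","top"):
    im=cv2.imread(f"pics/{n}0.png"); im=cv2.resize(im,None,fx=4,fy=4,interpolation=cv2.INTER_CUBIC)
    def L(ps,c,z=None):
        q=((proj(n,S2W(st,ps))+.5)*4-.5).astype(int); cv2.polylines(im,[q.reshape(-1,1,2)],True,c,1,cv2.LINE_AA)
    L([(-60,-160,150),(70,-160,150),(70,80,150),(-60,80,150)],(0,0,255))
    L([(27,-158,164),(27,78,164),(41,78,164),(41,-158,164)],(0,255,0))
    L([(-27,-158,164),(-27,47,164),(-41,47,164),(-41,-158,164)],(0,255,0))
    L([(-180,46,150),(-60,46,150),(-60,86,150),(-180,86,150)],(255,0,255))
    L([(-90,63,163),(-90,133,163)],(0,0,255))
    L([(-180,63,163),(27,63,163)],(0,0,255))
    q=np.array([(-33.5,84,120),(33.5,84,120),(33.5,206,12),(-33.5,206,12)]);L(q,(0,255,255))
    a=np.linspace(0,6.28,40)
    for R,z in((45,440),(45,308),(18,235),(4,199)):
        L([(R*np.cos(t),R*np.sin(t),z) for t in a],(0,255,255))
    x,y=(225,80) if n=="side" else (165,140)
    cv2.imwrite(f"pics/fit_{n}.png",im[y*4:y*4+600,x*4:x*4+580])
E
```

```text
[0.58122396 0.30453401 0.10547023] [[0.5, 2.1], [0.9, 1.0], [-0.1, -1.0], [-0.1, 0.5], [-0.4, -0.2], [0.4, 0.4], [-0.6, -0.5], [0.0, -1.1], [-0.2, 0.2], [-0.5, -1.2]]
(array([0.47727204, 0.42778396, 0.17150945]), array([ 0.11854785, -0.04886938, -0.02933298,  0.10314411]))
```

View pics/fit_side.png

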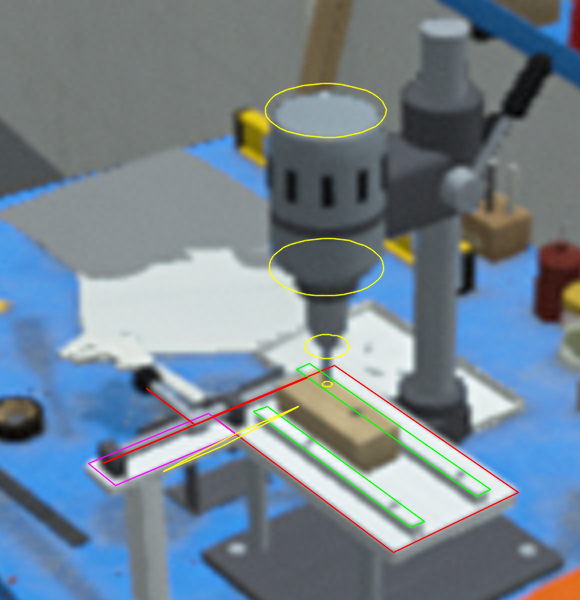

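View pics/fit_top.png

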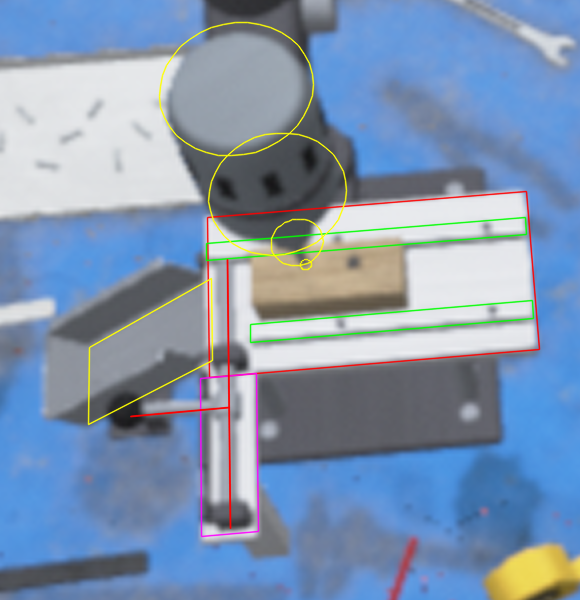

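```bash
python3 - <<'E'
import cv2
s=cv2.imread("pics/side0.png");t=cv2.imread("pics/top0.png")
def cr(im,x,y,w,h,f,n): cv2.imwrite("pics/"+n,cv2.resize(im[y:y+h,x:x+w],None,fx=f,fy=f,interpolation=cv2.INTER_LANCZOS4))
cr(t,170,180,135,100,6,"d_t.png")
cr(s,245,150,115,75,7,"d_s.png")
E
```

```text
(no output)
```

View pics/d_t.png

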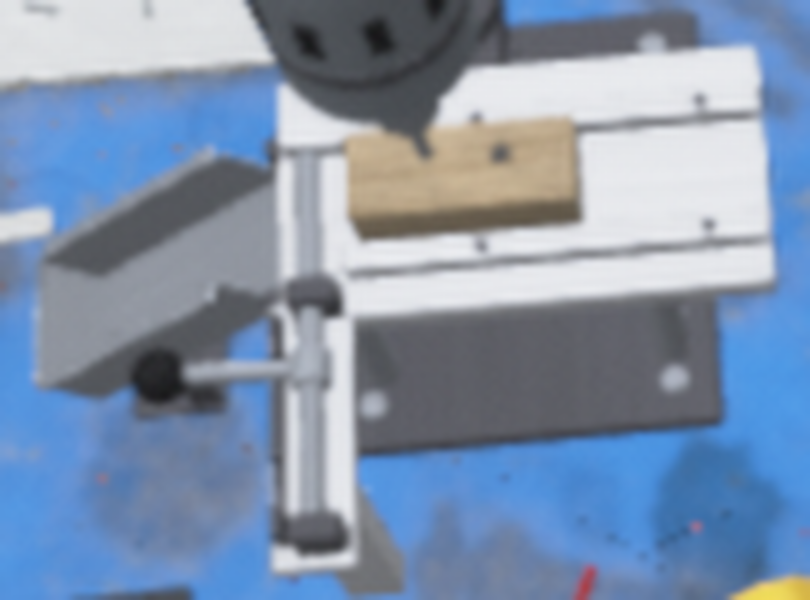

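View pics/d_s.png

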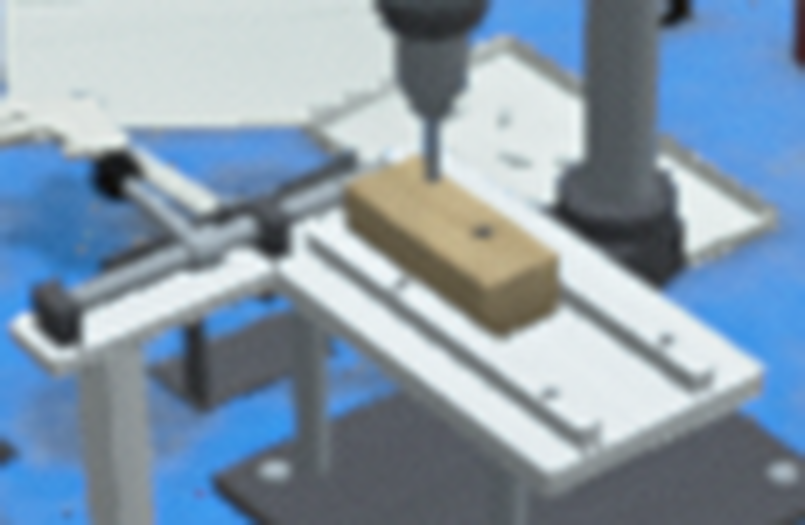

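```bash
python3 - <<'E'
from h import *
T=lambda x,y:((x+.5)/6-.5+170,(y+.5)/6-.5+180); S=lambda x,y:((x+.5)/7-.5+245,(y+.5)/7-.5+150)
obs=[("top",T(757,47),(70,-160,150)),("top",T(773,278),(-60,-160,150)),("top",T(272,568),(-180,86,150)),("top",T(356,562),(-180,46,150)),
("top",T(760,117),(27,-158,150)),("top",T(770,240),(-41,-158,150)),("top",T(350,273),(-41,47,150)),("top",T(427,155),(0,0,199)),("top",T(279,85),(70,80,150)),
("side",S(763,372),(70,-160,150)),("side",S(547,475),(-60,-160,150)),("side",S(432,180),(0,0,199)),("side",S(10,322),(-180,86,150)),("side",S(62,370),(-180,46,150)),
("side",S(585,445),(-41,-158,150)),("side",S(272,282),(-60,46,150))]
W=lambda s,p:S2W(s[:3],p)+[0,0,s[3]]
for zfree in(0,1):
  f=lambda s:np.concatenate([proj(n,W([*s[:3],s[3]*zfree],p))[0]-u for n,u,p in obs])
  r=least_squares(f,[.55,.25,0,0],loss='soft_l1',f_scale=.7,x_scale=[.01,.01,.01,.01]);print(r.x);print(np.round(f(r.x).reshape(-1,2),1).tolist())
k,_=tri(S(117,172),T(158,376)); print("knob",k)
st=r.x; c,s=np.cos(st[2]),np.sin(st[2])
d=k[:2]-st[:2]; print("knob in stand",c*d[0]+s*d[1],-s*d[0]+c*d[1],k[2]-st[3])
np.save("st.npy",st)
# blocks
m=lambda n,uv,z:np.round(onplane(n,uv,z),4)
T2=lambda x,y:((x+.5)/4-.5+340,(y+.5)/4-.5+200)
S2=lambda x,y:((x+.5)/3-.5+270,(y+.5)/3-.5+250)
print("blank top", [m("top",T2(*p),.036).tolist() for p in((245,299),(387,306),(387,361),(241,357))])
print("blank side", [m("side",S2(*p),.036).tolist() for p in((245,213),(311,292),(275,320),(207,230))])
print("bottle", tri(S2(143,57),T2(74,300)))
E
```

```text
[0.58163586 0.30613809 0.11456973 0.        ]
[[-0.3, -0.5], [0.6, 0.5], [0.2, -0.4], [0.5, -0.8], [-0.3, 0.7], [-0.1, 1.0], [-0.1, 2.0], [-0.2, 0.3], [-0.3, 0.4], [0.6, -0.6], [0.5, -0.1], [-0.0, 0.1], [0.7, -0.0], [0.2, -1.3], [-0.7, 1.6], [0.2, -1.8]]
[ 5.81730679e-01  3.06211218e-01  1.14513329e-01 -2.28287302e-04]
[[-0.3, -0.4], [0.6, 0.5], [0.2, -0.4], [0.5, -0.8], [-0.3, 0.7], [-0.1, 1.0], [-0.1, 2.0], [-0.2, 0.3], [-0.3, 0.4], [0.6, -0.6], [0.5, -0.0], [0.0, 0.1], [0.7, -0.0], [0.2, -1.3], [-0.7, 1.6], [0.2, -1.8]]
knob [0.47881851 0.42899126 0.17169893]
knob in stand -0.08820890334626294 0.13373497119424785 0.17192721335868702
blank top [[0.433, -0.1702, 0.036], [0.4289, -0.2787, 0.036], [0.3856, -0.2753, 0.036], [0.3872, -0.1649, 0.036]]
blank side [[0.4312, -0.1716, 0.036], [0.4268, -0.2773, 0.036], [0.382, -0.2847, 0.036], [0.3899, -0.1696, 0.036]]
bottle (array([ 0.40425157, -0.03219061,  0.13444745]), array([-1.0641019 ,  0.46221172,  0.3267454 , -1.13088243]))
```

```bash
cat >> h.py <<'E'
from scipy.spatial.transform import Rotation as Ro
st=np.load("st.npy") if __import__("os").path.exists("st.npy") else None
def toS(p):
    c,s=np.cos(st[2]),np.sin(st[2]); d=np.asarray(p)[:2]-st[:2]
    return np.round(np.array([c*d[0]+s*d[1],-s*d[0]+c*d[1],p[2]])*1000,1)
def axesS(R):
    return np.round(Ro.from_euler('z',-st[2]).as_matrix()@R,3)
def show():
    s=manip.state(); R=Ro.from_rotvec(s["eef_rot"]).as_matrix()
    print("t",round(s["clock"],2),"tcp",np.round(s["ee_pos"],4),"stand:",toS(s["ee_pos"]),"grasp",toS(s["ee_pos"]+.054*R[:,0]),"tip",toS(s["ee_pos"]+.073*R[:,0]))
    print("axes(stand) x",axesS(R)[:,0],"z",axesS(R)[:,2],"F",np.round(s["force"],1),"w",round(s["grip_width"],3),"q",np.round(s["qpos"],2))
    return s,R
def goto(tipS,Rt,off=.054):
    """delta to have point off ahead at stand point tipS(mm) with orientation Rt(stand axes cols)"""
    s=manip.state(); R=Ro.from_rotvec(s["eef_rot"]).as_matrix()
    Rw=Ro.from_euler('z',st[2]).as_matrix()@Rt
    t=S2W(st,tipS)[0]-off*Rw[:,0]
    rv=Ro.from_matrix(Rw@R.T).as_rotvec(degrees=True)
    print("dpos",np.round(t-s["ee_pos"],4),"drot deg",np.round(rv,2))
def Rxz(x,z):
    x=np.array(x,float);x/=np.linalg.norm(x);z=np.array(z,float);z-=x*(x@z);z/=np.linalg.norm(z)
    return np.c_[x,np.cross(z,x),z]
E
python3 - <<'E'
from h import *
show()
for sg in(1,-1): goto((-89,133,235),Rxz((0,0,-1),(sg,0,0)))
print(onplane("top",(358,283),.1))
E
```

```text
t 0.2 tcp [0.2345 0.4973 0.3035] stand: [-323.1  229.5  303.5] grasp [-323.1  229.5  249.5] tip [-323.1  229.5  230.5]
axes(stand) x [-0.    -0.001 -1.   ] z [ 0.527  0.85  -0.001] F [-0.6  0.2 -0.1] w 1.004 q [ 1.05  0.35  1.65  0.    1.14 -0.08]
dpos [ 0.2436 -0.0691 -0.0145] drot deg [ 2.000e-02 -4.000e-02 -5.818e+01]
dpos [ 0.2436 -0.0691 -0.0145] drot deg [5.0000e-02 3.0000e-02 1.2182e+02]
[ 0.38594259 -0.03321332  0.1       ]
```

Call:
{"api": "step_arm", "payload": {"commands": [[0.0244, -0.007, 0, 0, 0, -5.8, 0.4], [0.0244, -0.007, 0, 0, 0, -5.8, 0.4], [0.0244, -0.007, 0, 0, 0, -5.8, 0.4], [0.0244, -0.007, 0, 0, 0, -5.8, 0.4], [0.0244, -0.007, 0, 0, 0, -5.8, 0.4], [0.0244, -0.007, 0, 0, 0, -5.8, 0.4], [0.0244, -0.007, 0, 0, 0, -5.8, 0.4], [0.0244, -0.007, 0, 0, 0, -5.8, 0.4], [0.0244, -0.007, 0, 0, 0, -5.8, 0.4], [0.024, -0.006, 0, 0, 0, -6, 0.4], [0, 0, 0, 0, 0, 0, 0.4], [0, 0, 0, 0, 0, 0, 0.4]], "squeeze": 30}}

```text
clock: 1.2
ee_pos: [0.4789, 0.4279, 0.3033]
eef_rot: [-0.089, 1.57, 0.089]
force: [0.1, -0.1, -0.3]
grip_width: 0.597
```

```bash
python3 - <<'E'
from h import *
d=caps("1")
s,R=show(); goto((-89,133,171),Rxz((0,0,-1),(1,0,0)))
for n,x,y in(("side",220,70),("top",120,160)):
    im=cv2.imread(f"pics/{n}_1.png")
    for o in (.054,.073):
        p=proj(n,s["ee_pos"]+o*R[:,0])[0]; print(n,p)
    cv2.imwrite(f"pics/z_{n}_1.png",cv2.resize(im[y:y+150,x:x+150],None,fx=4,fy=4,interpolation=cv2.INTER_CUBIC))
E
```

```text
t 1.3 tcp [0.4776 0.4286 0.3036] stand: [-89.5 133.4 303.6] grasp [-89.5 133.4 249.6] tip [-89.5 133.4 230.6]
axes(stand) x [-0.001 -0.    -1.   ] z [ 1.     0.001 -0.001] F [0.5 0.1 0.5] w 0.597 q [0.66 0.52 1.4  0.   1.23 0.54]
dpos [ 0.0005 -0.0004 -0.0786] drot deg [ 0.02 -0.04 -0.08]
side [259.56179935 154.15510761]
side [259.91718281 159.18242353]
top [188.33397384 232.30167908]
top [190.29839126 234.9426422 ]
```

View pics/z_side_1.png

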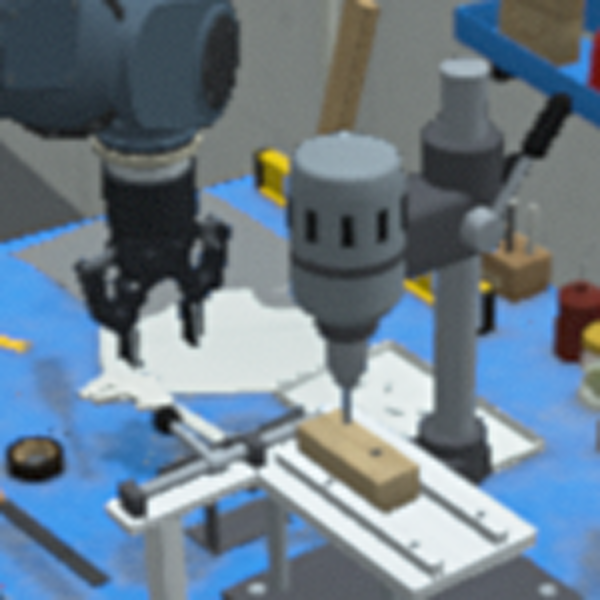

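View pics/top_1.png

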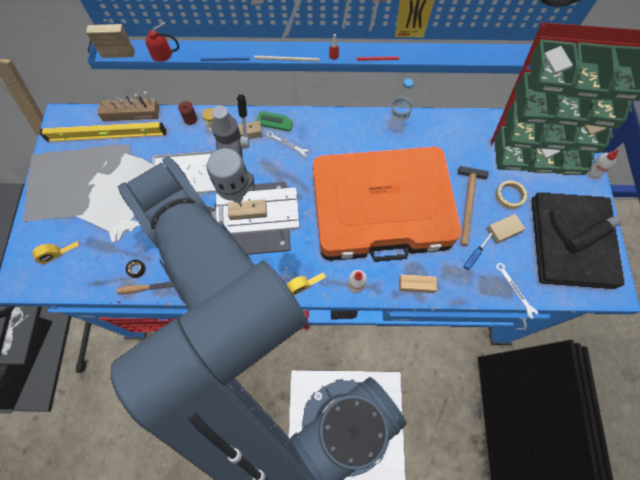

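Call:
{"api": "step_arm", "payload": {"commands": [[0, 0, -0.027, 0, 0, 0, 0.4], [0, 0, -0.027, 0, 0, 0, 0.4], [0, 0, -0.027, 0, 0, 0, 0.4], [0, 0, 0, 0, 0, 0, 0.4], [0, 0, 0, 0, 0, 0, 0.8], [0, 0, 0, 0, 0, 0, 0.8], [0, 0, 0, 0, 0, 0, 0.8], [0, 0, 0, 0, 0, 0, 0.8], [0, 0, 0, 0, 0, 0, 0.8]], "squeeze": 25}}

```text
clock: 2.05
ee_pos: [0.4784, 0.429, 0.2243]
eef_rot: [-0.088, 1.567, 0.091]
force: [-0.5, 3.8, 0.5]
grip_width: 0.297
```

```bash
python3 - <<'E'
from h import *
s,R=show()
c=optics.capture("side"); cv2.imwrite("pics/s2.png",cv2.resize(c["image"][100:250,200:350,::-1],None,fx=4,fy=4,interpolation=cv2.INTER_CUBIC))
E
```

```text
t 2.05 tcp [0.4784 0.429  0.2243] stand: [-88.6 133.8 224.3] grasp [-88.5 133.9 170.3] tip [-88.5 134.  151.3]
axes(stand) x [ 0.002  0.002 -1.   ] z [ 1.    -0.     0.002] F [-0.5  3.8  0.5] w 0.297 q [0.66 0.6  1.47 0.   1.07 0.54]
```

View pics/s2.png

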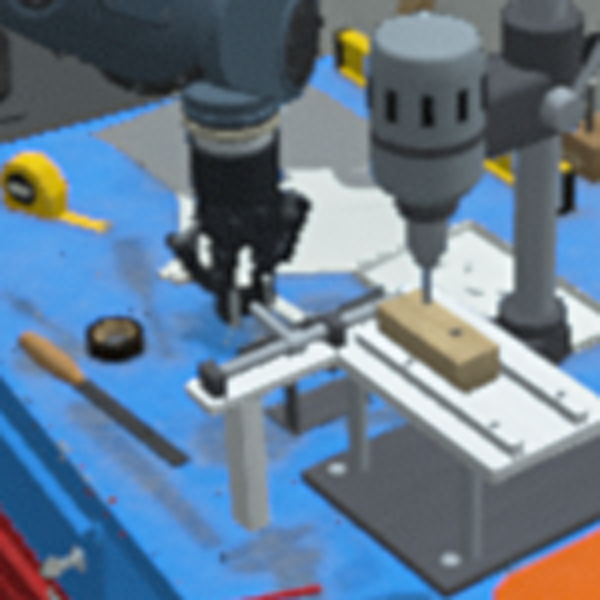

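Call:
{"api": "step_arm", "payload": {"commands": [[0.0001, -0.001, 0.0069, 0, 0, 0, 0.8], [0.0002, -0.0017, 0.0068, 0, 0, 0, 0.8], [0.0003, -0.0024, 0.0066, 0, 0, 0, 0.8], [0.0004, -0.0031, 0.0063, 0, 0, 0, 0.8], [0.0004, -0.0036, 0.0059, 0, 0, 0, 0.8], [0.0005, -0.0043, 0.0056, 0, 0, 0, 0.8], [0.0005, -0.0047, 0.0051, 0, 0, 0, 0.8], [0.0006, -0.0053, 0.0046, 0, 0, 0, 0.8], [0.0004, -0.0039, 0.0029, 0, 0, 0, 0.8], [0, 0, 0, 0, 0, 0, 0.8], [0, 0, 0, 0, 0, 0, 0.8]]}}

```text
clock: 3.02
ee_pos: [0.4818, 0.3981, 0.2738]
eef_rot: [-0.089, 1.569, 0.089]
force: [-0.8, 1.2, 0.6]
grip_width: 0.296
```

```bash
python3 - <<'E'
from h import *
s,R=show()
c=optics.capture("side"); cv2.imwrite("pics/s3.png",cv2.resize(c["image"][100:250,200:350,::-1],None,fx=4,fy=4,interpolation=cv2.INTER_CUBIC))
E
```

```text
t 3.02 tcp [0.4818 0.3981 0.2738] stand: [-88.8 102.7 273.8] grasp [-88.7 102.7 219.8] tip [-88.7 102.7 200.8]
axes(stand) x [ 0. -0. -1.] z [ 1.    -0.001  0.   ] F [-0.8  1.2  0.6] w 0.296 q [ 0.62  0.52  1.48 -0.    1.15  0.5 ]
```

View pics/s3.png

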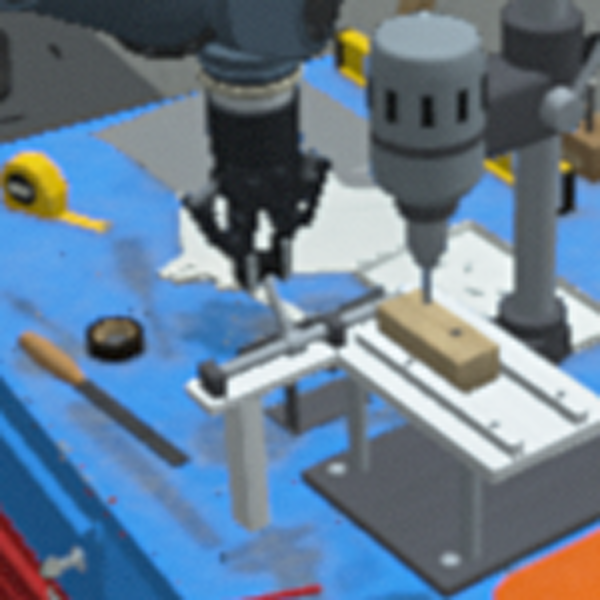

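Call:
{"api": "step_arm", "payload": {"commands": [[-0.0065, -0.0007, 0, 0, 0, 0, 0.8], [-0.0065, -0.0007, 0, 0, 0, 0, 0.8], [-0.0065, -0.0008, 0, 0, 0, 0, 0.8], [-0.0065, -0.0007, 0, 0, 0, 0, 0.8], [-0.0065, -0.0008, 0, 0, 0, 0, 0.8], [-0.0065, -0.0007, 0, 0, 0, 0, 0.8], [-0.0065, -0.0008, 0, 0, 0, 0, 0.8], [-0.0062, -0.0007, 0, 0, 0, 0, 0.8], [0, 0, 0, 0, 0, 0, 0.8], [0, 0, 0, 0, 0, 0, 0.8]]}}

```text
clock: 3.9
ee_pos: [0.4307, 0.3924, 0.2741]
eef_rot: [-0.089, 1.565, 0.09]
force: [9.6, 0.2, -0.4]
grip_width: 0.293
```

```bash
python3 - <<'E'
from h import *
s,R=show()
E
```

```text
t 3.9 tcp [0.4307 0.3924 0.2741] stand: [-140.2  102.9  274.1] grasp [-140.   102.9  220.1] tip [-139.9  102.9  201.1]
axes(stand) x [ 0.004  0.    -1.   ] z [ 1.    -0.     0.004] F [ 9.6  0.2 -0.4] w 0.293 q [ 0.66  0.44  1.6  -0.    1.1   0.55]
```

Call:
{"api": "step_arm", "payload": {"commands": [[0.0001, 0.0039, -0.0029, 0, 0, 0, 0.8], [-0.0006, 0.0053, -0.0046, 0, 0, 0, 0.8], [-0.0005, 0.0047, -0.0051, 0, 0, 0, 0.8], [-0.0005, 0.0043, -0.0056, 0, 0, 0, 0.8], [-0.0004, 0.0036, -0.0059, 0, 0, 0, 0.8], [-0.0004, 0.0031, -0.0063, 0, 0, 0, 0.8], [-0.0003, 0.0024, -0.0066, 0, 0, 0, 0.8], [-0.0002, 0.0017, -0.0068, 0, 0, 0, 0.8], [-0.0001, 0.001, -0.0069, 0, 0, 0, 0.8], [0, 0.0002, -0.004, 0, 0, 0, 0.8], [0, 0, 0, 0, 0, 0, 0.8]]}}

```text
clock: 4.82
ee_pos: [0.4277, 0.4229, 0.2189]
eef_rot: [-0.089, 1.566, 0.09]
force: [6.8, 2.2, 0.4]
grip_width: 0.298
```

```bash
python3 - <<'E'
from h import *
s,R=show()
c=optics.capture("side"); cv2.imwrite("pics/s4.png",cv2.resize(c["image"][100:250,200:350,::-1],None,fx=4,fy=4,interpolation=cv2.INTER_CUBIC))
E
```

```text
t 4.82 tcp [0.4277 0.4229 0.2189] stand: [-139.7  133.5  218.9] grasp [-139.6  133.5  164.9] tip [-139.6  133.5  145.9]
axes(stand) x [ 0.002  0.001 -1.   ] z [ 1.    -0.     0.002] F [6.8 2.2 0.4] w 0.298 q [ 0.7   0.54  1.59 -0.    1.01  0.59]
```

View pics/s4.png

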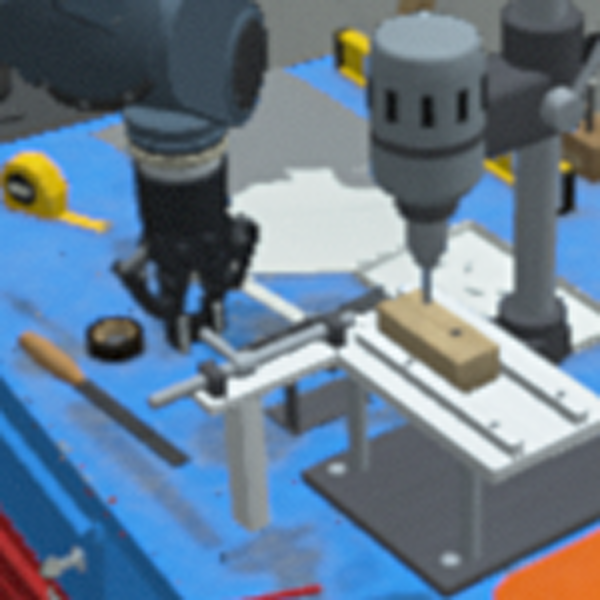

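Call:
{"api": "step_arm", "payload": {"commands": [[0, 0, 0, 0, 0, 0, 0.4], [0, 0, 0, 0, 0, 0, 0.4], [0, 0, 0, 0, 0, 0, 0.4], [0, 0, 0.02, 0, 0, 0, 0.4], [0, 0, 0.035, 0, 0, 0, 0.4], [0, 0, 0.035, 0, 0, 0, 0.6]]}}

```text
clock: 5.37
ee_pos: [0.4263, 0.4223, 0.3091]
eef_rot: [-0.091, 1.572, 0.088]
force: [-0.1, -0.1, 0.6]
grip_width: 0.471
```

```bash
python3 - <<'E'
from h import *
s,R=show()
c=optics.capture("side"); cv2.imwrite("pics/s5.png",cv2.resize(c["image"][140:240,230:370,::-1],None,fx=5,fy=5,interpolation=cv2.INTER_CUBIC))
T=lambda x,y:((x+.5)/6-.5+170,(y+.5)/6-.5+180); S=lambda x,y:((x+.5)/7-.5+245,(y+.5)/7-.5+150)
for n,p in(("top",T(573,118)),("top",T(580,203)),("top",T(348,138)),("top",T(362,222)),("side",S(557,260)),("side",S(487,288)),("side",S(347,187)),("side",S(418,155))): print(n,toS(onplane(n,p,.185)))
E
```

```text
t 5.37 tcp [0.4263 0.4223 0.3091] stand: [-141.1  133.1  309.1] grasp [-141.3  133.   255.1] tip [-141.3  132.9  236.1]
axes(stand) x [-0.003 -0.002 -1.   ] z [ 1.    -0.    -0.003] F [-0.1 -0.1  0.6] w 0.471 q [0.7  0.44 1.51 0.   1.2  0.59]
top [ 20.3 -69.5 185. ]
top [-25.1 -70.4 185. ]
top [ 20.5  39.  185. ]
top [-24.6  33.5 185. ]
side [ 16.9 -71.5 185. ]
side [-22.8 -69.  185. ]
side [-21.6  37.8 185. ]
side [ 22.2  39.  185. ]
```

View pics/s5.png

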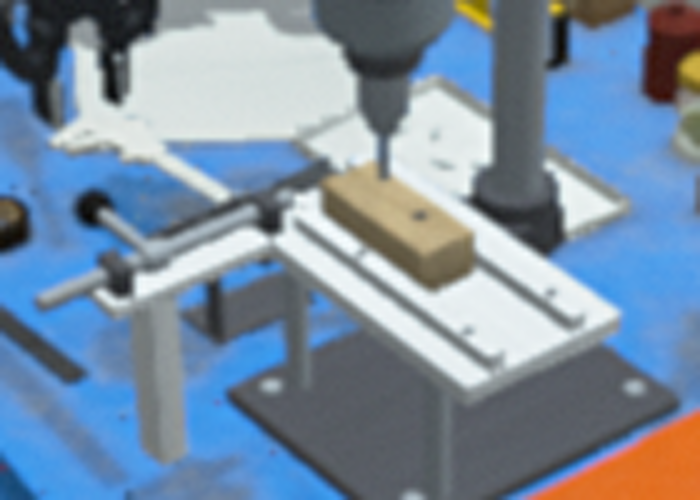

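```bash
python3 - <<'E'
from h import *
a=np.radians(40);Rt=Rxz((np.sin(a),0,-np.cos(a)),(0,1,0))
goto((-110,-110,230),Rt,.073)
print(S2W(st,(-110,-110,230)),S2W(st,(0,-110,162)))
E
```

```text
dpos [ 0.0105 -0.2447 -0.0313] drot deg [-28.   -34.63  85.81]
[[0.48502008 0.18436271 0.23      ]] [[0.59429963 0.19693166 0.162     ]]
```

Call:
{"api": "step_arm", "payload": {"commands": [[-0.03, 0, 0, -2, -2.47, 6.13, 0.8], [-0.03, 0, 0, -2, -2.47, 6.13, 0.9], [0, -0.0204, 0, -2, -2.47, 6.13, 1], [0, -0.0204, 0, -2, -2.47, 6.13, 1], [0, -0.0204, 0, -2, -2.47, 6.13, 1], [0, -0.0204, 0, -2, -2.47, 6.13, 1], [0, -0.0204, 0, -2, -2.47, 6.13, 1], [0, -0.0204, 0, -2, -2.47, 6.13, 1], [0, -0.0204, 0, -2, -2.47, 6.13, 1], [0, -0.0204, 0, -2, -2.47, 6.13, 1], [0, -0.0204, 0, -2, -2.47, 6.13, 1], [0, -0.0204, 0, -2, -2.47, 6.13, 1], [0.015, -0.0204, -0.01, -2, -2.47, 6.13, 1], [0.025, -0.0204, -0.01, -2, -2.47, 6.13, 1], [0.03, 0, -0.011, 0, 0, 0, 1], [0, 0, 0, 0, 0, 0, 1], [0, 0, 0, 0, 0, 0, 1]]}}

```text
clock: 6.83
ee_pos: [0.4373, 0.1772, 0.277]
eef_rot: [-1.512, 0.606, 0.761]
force: [-0.4, 0.0, 0.2]
grip_width: -0.003
```

```bash
python3 - <<'E'
from h import *
s,R=show()
a=np.radians(40);Rt=Rxz((np.sin(a),0,-np.cos(a)),(0,1,0))
goto((-110,-110,230),Rt,.073)
goto((0,-110,165),Rt,.073)
caps("6")
E
```

```text
t 6.83 tcp [0.4373 0.1772 0.277 ] stand: [-158.2 -111.6  277. ] grasp [-123.4 -112.1  235.7] tip [-111.2 -112.3  221.2]
axes(stand) x [ 0.644 -0.009 -0.765] z [ 0.007  1.    -0.006] F [-0.4  0.   0.2] w -0.003 q [ 0.35  0.1   2.19 -0.78  0.23 -0.62]
dpos [0.0011 0.0018 0.0089] drot deg [0.31 0.15 0.39]
dpos [ 0.1103  0.0143 -0.0561] drot deg [0.31 0.15 0.39]
```

View pics/side_6.png

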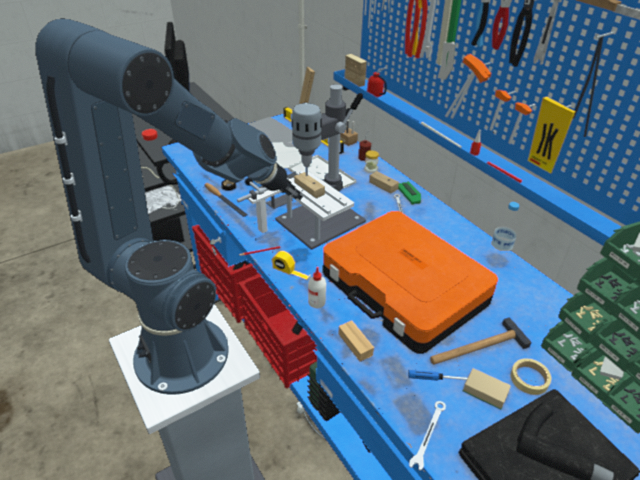

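View pics/top_6.png

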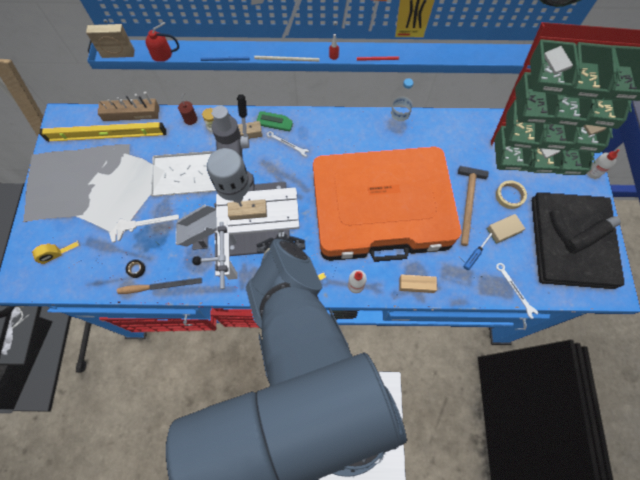

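```bash
python3 - <<'E'
from h import *
a=np.radians(45);Rt=Rxz((np.sin(a),0,-np.cos(a)),(0,1,0))
goto((-8,-100,168),Rt,.073)
E
```

```text
dpos [ 0.0975  0.022  -0.0582] drot deg [ 0.84 -4.75  0.29]
```

Call:
{"api": "step_arm", "payload": {"commands": [[0.02, 0.002, 0, 0.2, -1.2, 0.1, 1], [0.02, 0.002, -0.003, 0.2, -1.2, 0.1, 1], [0.02, 0.002, -0.015, 0.2, -1.2, 0.1, 1], [0.02, 0.002, -0.02, 0.2, -1.2, 0, 1], [0.0175, 0.002, -0.02, 0, 0, 0, 1], [0, 0, 0, 0, 0, 0, 1], [0, 0, 0, 0, 0, 0, 1]]}}

```text
clock: 7.52
ee_pos: [0.5096, 0.1848, 0.2455]
eef_rot: [-1.527, 0.552, 0.71]
force: [0.2, -0.0, 1.3]
grip_width: 0.003
```

```bash
python3 - <<'E'
from h import *
s,R=show()
a=np.radians(45);Rt=Rxz((np.sin(a),0,-np.cos(a)),(0,1,0))
goto((-8,-90,168),Rt,.073)
c=optics.capture("side"); cv2.imwrite("pics/s7.png",cv2.resize(c["image"][100:250,200:380,::-1],None,fx=4,fy=4,interpolation=cv2.INTER_CUBIC))
c=optics.capture("top"); cv2.imwrite("pics/t7.png",cv2.resize(c["image"][130:280,160:340,::-1],None,fx=4,fy=4,interpolation=cv2.INTER_CUBIC))
E
```

```text
t 7.52 tcp [0.5096 0.1848 0.2455] stand: [ -85.6 -112.4  245.5] grasp [ -48.  -112.9  206.7] tip [ -34.8 -113.1  193. ]
axes(stand) x [ 0.695 -0.009 -0.719] z [ 0.005  1.    -0.008] F [ 0.2 -0.   1.3] w 0.003 q [ 0.31  0.28  2.09 -1.49  0.15  0.06]
dpos [ 0.0232  0.0252 -0.0259] drot deg [ 0.55 -0.94  0.3 ]
```

View pics/s7.png

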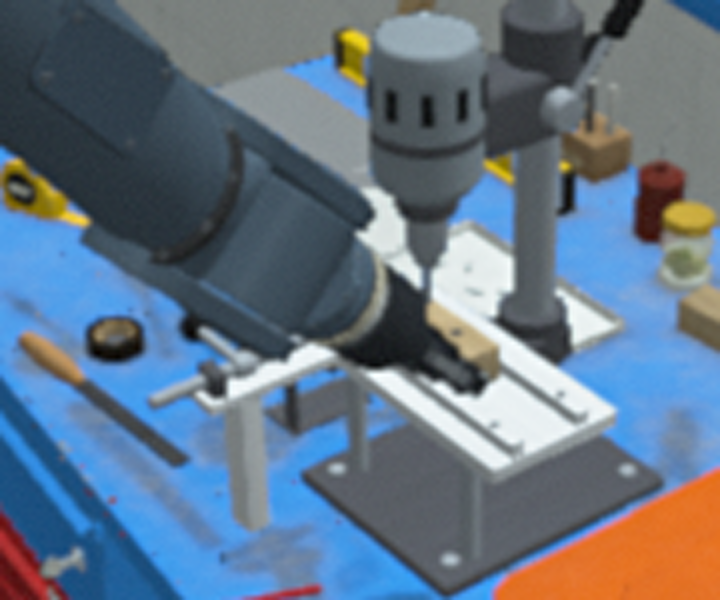

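View pics/t7.png

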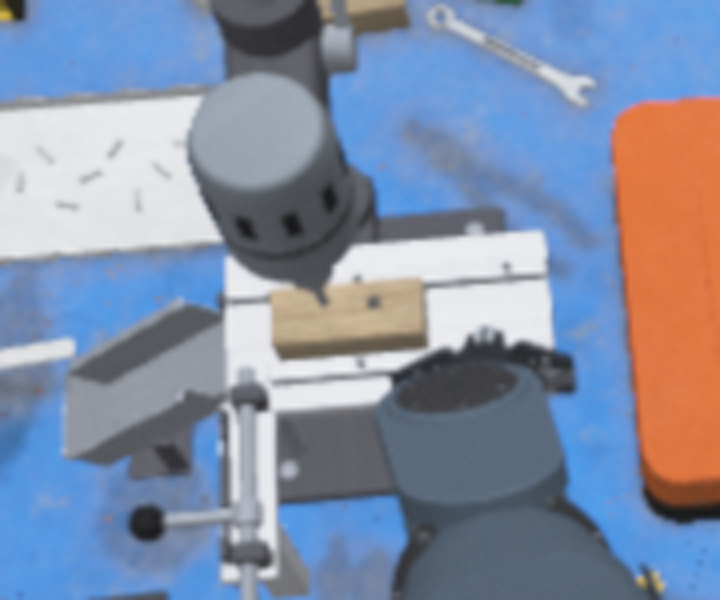

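Call:
{"api": "step_arm", "payload": {"commands": [[0.004, 0.005, -0.004, 0.1, -0.2, 0.1, 1], [0.004, 0.005, -0.005, 0.1, -0.2, 0, 1], [0.004, 0.004, -0.005, 0.1, -0.2, 0.1, 1], [0.004, 0.004, -0.005, 0.1, -0.2, 0, 1], [0.004, 0.004, -0.004, 0.1, -0.2, 0.1, 1], [0.003, 0.003, -0.003, 0, 0, 0, 1], [0, 0, 0, 0, 0, 0, 1]]}}

```text
clock: 8.2
ee_pos: [0.5369, 0.2124, 0.2288]
eef_rot: [-1.524, 0.546, 0.711]
force: [-0.0, -0.7, 0.6]
grip_width: 0.002
```

```bash
python3 - <<'E'
from h import *
s,R=show()
a=np.radians(45);Rt=Rxz((np.sin(a),0,-np.cos(a)),(0,1,0))
goto((-8,-90,168),Rt,.073)
E
```

```text
t 8.2 tcp [0.5369 0.2124 0.2288] stand: [-55.2 -88.1 228.8] grasp [-17.6 -88.3 190. ] tip [ -4.4 -88.4 176.4]
axes(stand) x [ 0.697 -0.004 -0.717] z [ 0.003  1.    -0.003] F [-0.  -0.7  0.6] w 0.002 q [ 0.35  0.37  2.02 -1.57  0.17  0.17]
dpos [-0.0042 -0.0024 -0.0091] drot deg [ 0.25 -0.8   0.14]
```

```bash
python3 - <<'E'
from h import *
a=np.radians(40);Rt=Rxz((np.sin(a),0,-np.cos(a)),(0,1,0))
goto((-12,-88,169),Rt,.073)
E
```

```text
dpos [-0.0037 -0.0003 -0.0038] drot deg [-0.32  4.16  0.14]
```

Call:
{"api": "step_arm", "payload": {"commands": [[-0.001, 0, -0.001, -0.1, 1.1, 0, 1], [-0.001, 0, -0.001, -0.1, 1.1, 0.1, 1], [-0.001, 0, -0.001, -0.1, 1, 0, 1], [-0.001, 0, -0.001, 0, 1, 0, 1], [0, 0, 0, 0, 0, 0, 1]]}}

```text
clock: 8.62
ee_pos: [0.5325, 0.2117, 0.2253]
eef_rot: [-1.507, 0.602, 0.769]
force: [0.1, -0.1, 0.6]
grip_width: 0.001
```

```bash
python3 - <<'E'
from h import *
show()
a=np.radians(40);Rt=Rxz((np.sin(a),0,-np.cos(a)),(0,1,0))
goto((-12,-88,169),Rt,.073)
E
```

```text
t 8.62 tcp [0.5325 0.2117 0.2253] stand: [-59.7 -88.2 225.3] grasp [-25.1 -88.2 183.9] tip [-12.9 -88.3 169.3]
axes(stand) x [ 0.642 -0.    -0.767] z [0.001 1.    0.001] F [ 0.1 -0.1  0.6] w 0.001 q [ 0.35  0.37  2.   -1.02  0.18 -0.38]
dpos [ 0.0008  0.0003 -0.0003] drot deg [-0.03 -0.06  0.08]
```

Call:
{"api": "step_arm", "payload": {"commands": [[-0.0007, 0.0062, 0, 0, 0, 0, 1], [-0.0007, 0.0062, 0, 0, 0, 0, 1], [-0.0007, 0.0062, 0, 0, 0, 0, 1], [-0.0007, 0.0062, 0, 0, 0, 0, 1], [-0.0007, 0.0062, 0, 0, 0, 0, 1], [-0.0007, 0.0062, 0, 0, 0, 0, 1], [-0.0007, 0.0062, 0, 0, 0, 0, 1], [-0.0007, 0.0062, 0, 0, 0, 0, 1], [0, 0, 0, 0, 0, 0, 1]]}}

```text
clock: 9.37
ee_pos: [0.5268, 0.2626, 0.2253]
eef_rot: [-1.508, 0.6, 0.77]
force: [-0.7, -1.0, -0.5]
grip_width: -0.002
```

```bash
python3 - <<'E'
from h import *
show()
c=optics.capture("side"); cv2.imwrite("pics/s8.png",cv2.resize(c["image"][100:250,200:380,::-1],None,fx=4,fy=4,interpolation=cv2.INTER_CUBIC))
c=optics.capture("top"); cv2.imwrite("pics/t8.png",cv2.resize(c["image"][130:280,160:340,::-1],None,fx=4,fy=4,interpolation=cv2.INTER_CUBIC))
E
```

```text
t 9.37 tcp [0.5268 0.2626 0.2253] stand: [-59.6 -37.  225.3] grasp [-24.9 -37.  183.9] tip [-12.6 -37.  169.4]
axes(stand) x [ 0.643  0.001 -0.766] z [-0.     1.     0.001] F [-0.7 -1.  -0.5] w -0.002 q [ 0.45  0.4   1.95 -1.05  0.25 -0.27]
```

View pics/s8.png

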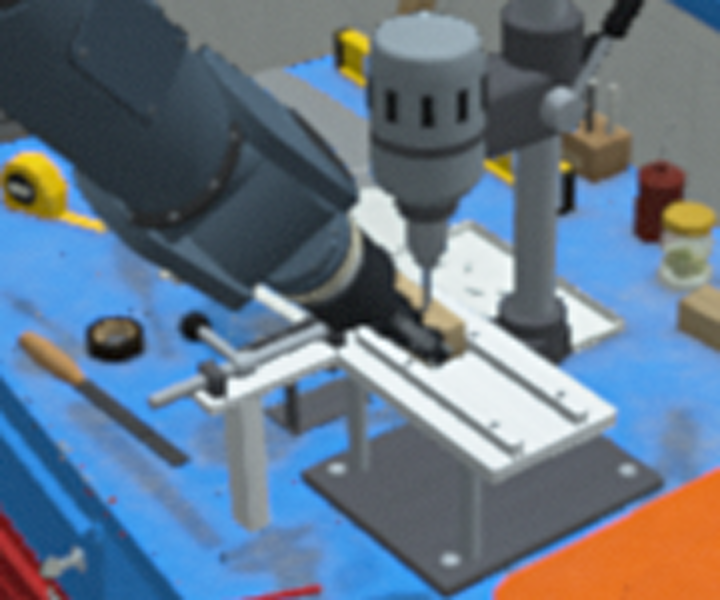

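View pics/t8.png

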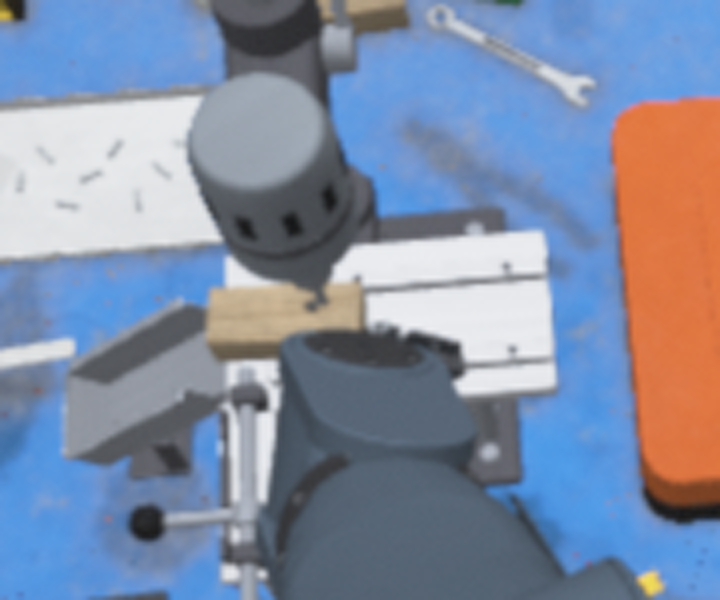

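Call:
{"api": "step_arm", "payload": {"commands": [[-0.0007, 0.0062, 0, 0, 0, 0, 1], [-0.0007, 0.0062, 0, 0, 0, 0, 1], [-0.0007, 0.0062, 0, 0, 0, 0, 1], [-0.0007, 0.0062, 0, 0, 0, 0, 1], [-0.0007, 0.0062, 0, 0, 0, 0, 1], [-0.0007, 0.0062, 0, 0, 0, 0, 1], [-0.0007, 0.0062, 0, 0, 0, 0, 1], [-0.0007, 0.0062, 0, 0, 0, 0, 1], [0, 0, 0, 0, 0, 0, 1]]}}

```text
clock: 10.22
ee_pos: [0.5212, 0.3122, 0.2253]
eef_rot: [-1.508, 0.6, 0.77]
force: [0.1, -0.3, -0.2]
grip_width: 0.0
```

```bash
python3 - <<'E'
from h import *
show()
c=optics.capture("side"); cv2.imwrite("pics/s9.png",cv2.resize(c["image"][100:250,200:380,::-1],None,fx=4,fy=4,interpolation=cv2.INTER_CUBIC))
c=optics.capture("top"); cv2.imwrite("pics/t9.png",cv2.resize(c["image"][130:280,160:340,::-1],None,fx=4,fy=4,interpolation=cv2.INTER_CUBIC))
E
```

```text
t 10.22 tcp [0.5212 0.3122 0.2253] stand: [-59.4  12.9 225.3] grasp [-24.7  12.9 184. ] tip [-12.5  12.9 169.4]
axes(stand) x [ 0.643  0.001 -0.766] z [-0.     1.     0.001] F [ 0.1 -0.3 -0.2] w 0.0 q [ 0.55  0.43  1.89 -1.03  0.32 -0.22]
```

View pics/s9.png

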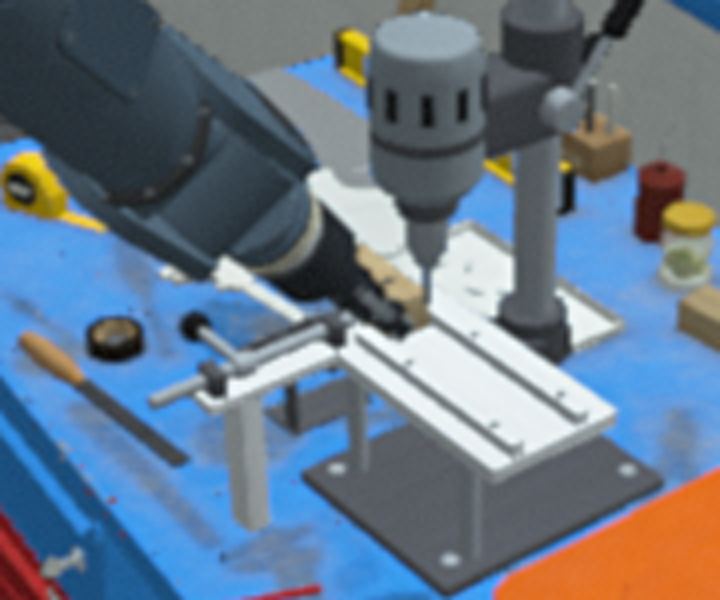

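View pics/t9.png

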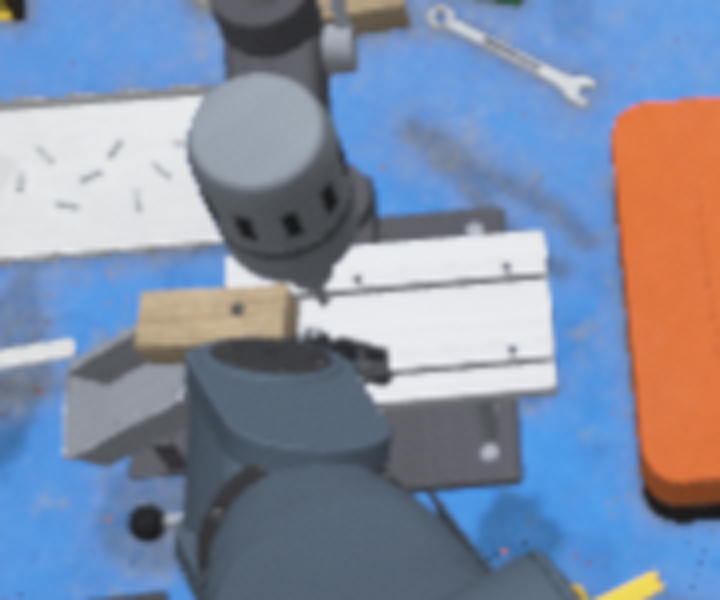

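Call:
{"api": "step_arm", "payload": {"commands": [[-0.0005, 0.005, 0, 0, 0, 0, 1], [-0.0006, 0.005, 0, 0, 0, 0, 1], [-0.0006, 0.005, 0, 0, 0, 0, 1], [-0.0006, 0.005, 0, 0, 0, 0, 1], [-0.0005, 0.005, 0, 0, 0, 0, 1], [-0.0006, 0.005, 0, 0, 0, 0, 1], [0, 0, 0, 0, 0, 0, 1], [0, 0, 0, 0, 0, 0, 1], [0, 0, 0, 0, 0, 0, 1]]}}

```text
clock: 11.07
ee_pos: [0.5179, 0.3409, 0.2252]
eef_rot: [-1.508, 0.602, 0.769]
force: [-0.1, 0.2, -0.4]
grip_width: 0.001
```

```bash
python3 - <<'E'
from h import *
show()
c=optics.capture("side"); cv2.imwrite("pics/s10.png",cv2.resize(c["image"][100:250,200:380,::-1],None,fx=4,fy=4,interpolation=cv2.INTER_CUBIC))
c=optics.capture("top"); cv2.imwrite("pics/t10.png",cv2.resize(c["image"][130:280,160:340,::-1],None,fx=4,fy=4,interpolation=cv2.INTER_CUBIC))
E
```

```text
t 11.07 tcp [0.5179 0.3409 0.2252] stand: [-59.5  41.8 225.2] grasp [-24.8  41.8 183.8] tip [-12.6  41.8 169.2]
axes(stand) x [ 0.643 -0.001 -0.766] z [0.001 1.    0.   ] F [-0.1  0.2 -0.4] w 0.001 q [ 0.6   0.45  1.85 -1.02  0.36 -0.2 ]
```

View pics/s10.png

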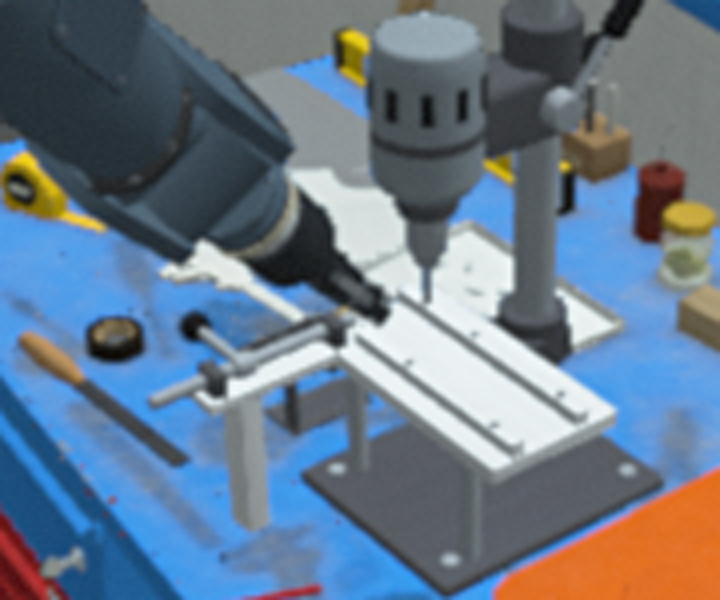

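View pics/t10.png

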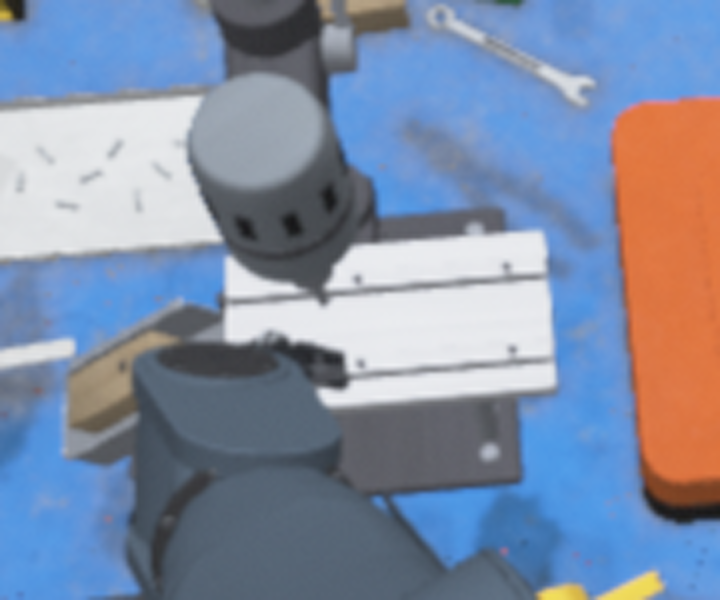

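```bash
python3 - <<'E'
from h import *
goto((-140,133.5,240),Rxz((0,0,-1),(1,0,0)))
E
```

```text
dpos [-0.0905  0.0821  0.0688] drot deg [ 27.51  34.65 -85.92]
```

Call:
{"api": "step_arm", "payload": {"commands": [[-0.016, -0.002, 0.019, 0, 0, 0, 1], [-0.016, -0.002, 0.019, 0, 0, 0, 1], [-0.016, -0.002, 0.02, 0, 0, 0, 1], [-0.016, -0.001, 0.019, 0, 0, 0, 1], [-0.0019, 0.0064, 0, 1.97, 2.48, -6.14, 1], [-0.0019, 0.0064, 0, 1.97, 2.48, -6.14, 1], [-0.0019, 0.0064, 0, 1.97, 2.48, -6.14, 0.8], [-0.0019, 0.0064, 0, 1.97, 2.48, -6.14, 0.6], [-0.0019, 0.0064, 0, 1.97, 2.48, -6.14, 0.4], [-0.0019, 0.0064, 0, 1.97, 2.48, -6.14, 0.4], [-0.0019, 0.0064, 0, 1.97, 2.48, -6.14, 0.4], [-0.0019, 0.0064, 0, 1.97, 2.48, -6.14, 0.4], [-0.0019, 0.0064, 0, 1.97, 2.48, -6.14, 0.4], [-0.0019, 0.0064, 0, 1.97, 2.48, -6.14, 0.4], [-0.0019, 0.0064, 0, 1.97, 2.48, -6.14, 0.4], [-0.0019, 0.0064, 0, 1.97, 2.48, -6.14, 0.4], [-0.0019, 0.0064, 0, 1.97, 2.48, -6.14, 0.4], [-0.0019, 0.0064, 0, 1.97, 2.48, -6.14, 0.4], [0, 0, 0, 0, 0, 0, 0.4], [0, 0, 0, 0, 0, 0, 0.4]]}}

```text
clock: 12.83
ee_pos: [0.4276, 0.4232, 0.302]
eef_rot: [-0.091, 1.568, 0.091]
force: [0.0, -0.1, 0.1]
grip_width: 0.598
```

```bash
python3 - <<'E'
from h import *
show()
goto((-140.5,133.5,166),Rxz((0,0,-1),(1,0,0)))
c=optics.capture("side"); cv2.imwrite("pics/s11.png",cv2.resize(c["image"][100:250,200:380,::-1],None,fx=4,fy=4,interpolation=cv2.INTER_CUBIC))
c=optics.capture("top"); cv2.imwrite("pics/t11.png",cv2.resize(c["image"][130:280,160:340,::-1],None,fx=4,fy=4,interpolation=cv2.INTER_CUBIC))
E
```

```text
t 12.83 tcp [0.4276 0.4232 0.302 ] stand: [-139.7  133.8  302. ] grasp [-139.7  133.8  248. ] tip [-139.7  133.8  229. ]
axes(stand) x [ 0.001  0.    -1.   ] z [1.    0.002 0.001] F [ 0.  -0.1  0.1] w 0.598 q [ 0.7   0.45  1.51 -0.    1.18  0.59]
dpos [-0.0007 -0.0004 -0.082 ] drot deg [-0.01  0.06 -0.11]
```

View pics/s11.png

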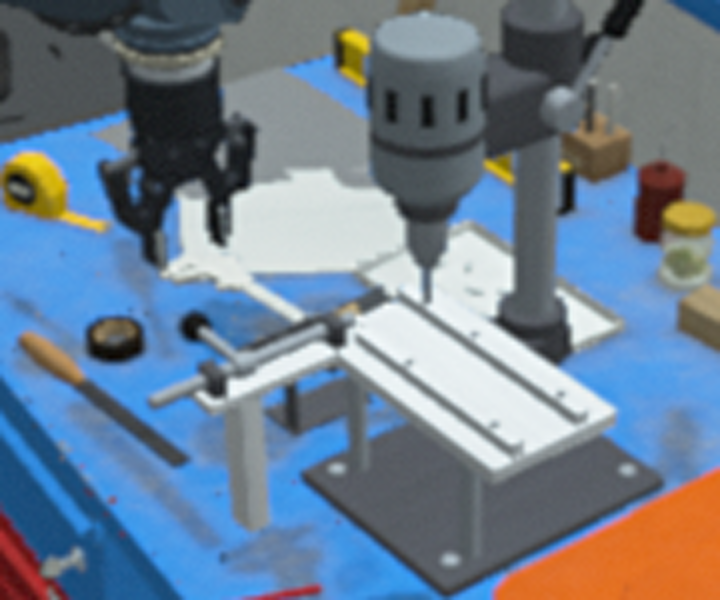

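View pics/t11.png

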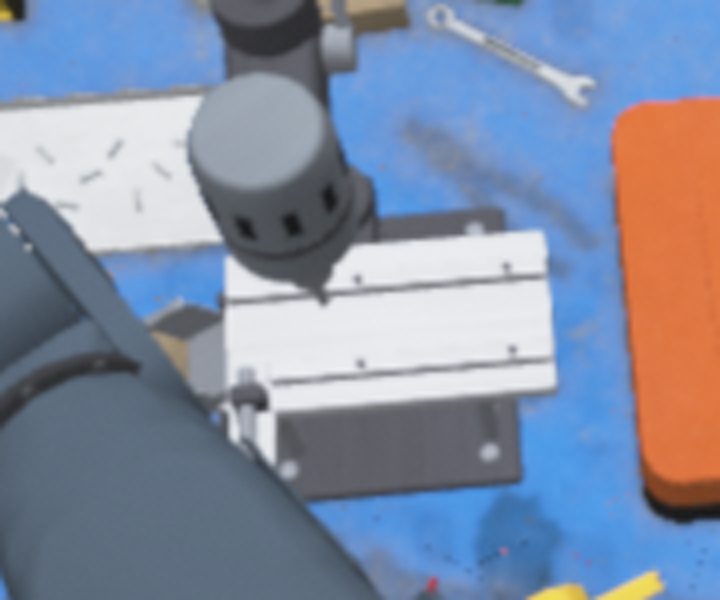

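Call:
{"api": "step_arm", "payload": {"commands": [[-0.0004, 0, -0.027, 0, 0, 0, 0.4], [-0.0003, 0, -0.027, 0, 0, 0, 0.4], [0, 0, -0.028, 0, 0, 0, 0.4], [0, 0, 0, 0, 0, 0, 0.4], [0, 0, 0, 0, 0, 0, 0.8], [0, 0, 0, 0, 0, 0, 0.8], [0, 0, 0, 0, 0, 0, 0.8], [0, 0, 0, 0, 0, 0, 0.8]]}}

```text
clock: 13.6
ee_pos: [0.4276, 0.424, 0.2222]
eef_rot: [-0.087, 1.565, 0.092]
force: [5.2, 0.6, 1.0]
grip_width: 0.293
```

```bash
python3 - <<'E'
from h import *
show()
E
```

```text
t 13.6 tcp [0.4276 0.424  0.2222] stand: [-139.7  134.6  222.2] grasp [-139.5  134.8  168.2] tip [-139.4  134.9  149.2]
axes(stand) x [ 0.004  0.003 -1.   ] z [ 1.    -0.     0.004] F [5.2 0.6 1. ] w 0.293 q [0.7  0.53 1.59 0.   1.02 0.59]
```

Call:
{"api": "step_arm", "payload": {"commands": [[0.0001, -0.001, 0.0069, 0, 0, 0, 0.8], [0.0002, -0.0017, 0.0068, 0, 0, 0, 0.8], [0.0003, -0.0024, 0.0066, 0, 0, 0, 0.8], [0.0004, -0.0031, 0.0063, 0, 0, 0, 0.8], [0.0004, -0.0036, 0.0059, 0, 0, 0, 0.8], [0.0005, -0.0043, 0.0056, 0, 0, 0, 0.8], [0.0005, -0.0047, 0.0051, 0, 0, 0, 0.8], [0.0006, -0.0053, 0.0046, 0, 0, 0, 0.8], [0.0006, -0.0052, 0.0049, 0, 0, 0, 0.8], [0, 0, 0, 0, 0, 0, 0.8], [0, 0, 0, 0, 0, 0, 0.8]]}}

```text
clock: 14.52
ee_pos: [0.431, 0.3927, 0.2744]
eef_rot: [-0.086, 1.566, 0.092]
force: [5.4, 3.3, 1.8]
grip_width: 0.295
```

```bash
python3 - <<'E'
from h import *
show()
E
```

```text
t 14.52 tcp [0.431  0.3927 0.2744] stand: [-139.9  103.1  274.4] grasp [-139.7  103.3  220.4] tip [-139.7  103.4  201.4]
axes(stand) x [ 0.003  0.003 -1.   ] z [ 1.    -0.001  0.003] F [5.4 3.3 1.8] w 0.295 q [0.66 0.44 1.6  0.   1.1  0.54]
```

Call:
{"api": "step_arm", "payload": {"commands": [[0.0065, 0.0007, 0, 0, 0, 0, 0.8], [0.0065, 0.0007, 0, 0, 0, 0, 0.8], [0.0065, 0.0008, 0, 0, 0, 0, 0.8], [0.0065, 0.0007, 0, 0, 0, 0, 0.8], [0.0065, 0.0008, 0, 0, 0, 0, 0.8], [0.0065, 0.0007, 0, 0, 0, 0, 0.8], [0.0065, 0.0008, 0, 0, 0, 0, 0.8], [0.0067, 0.0008, 0, 0, 0, 0, 0.8], [0, 0, 0, 0, 0, 0, 0.8], [0, 0, 0, 0, 0, 0, 0.8]]}}

```text
clock: 15.35
ee_pos: [0.4829, 0.3993, 0.2734]
eef_rot: [-0.087, 1.569, 0.092]
force: [-0.8, 5.9, 5.2]
grip_width: 0.292
```

```bash
python3 - <<'E'
from h import *
show()
E
```

```text
t 15.35 tcp [0.4829 0.3993 0.2734] stand: [-87.5 103.7 273.4] grasp [-87.5 103.9 219.4] tip [-87.5 104.  200.4]
axes(stand) x [ 0.001  0.003 -1.   ] z [ 1.    -0.001  0.001] F [-0.8  5.9  5.2] w 0.292 q [0.62 0.52 1.47 0.   1.15 0.5 ]
```

Call:
{"api": "step_arm", "payload": {"commands": [[-0.0001, 0.0049, -0.0047, 0, 0, 0, 0.8], [-0.0006, 0.0053, -0.0046, 0, 0, 0, 0.8], [-0.0005, 0.0047, -0.0051, 0, 0, 0, 0.8], [-0.0005, 0.0043, -0.0056, 0, 0, 0, 0.8], [-0.0004, 0.0036, -0.0059, 0, 0, 0, 0.8], [-0.0004, 0.0031, -0.0063, 0, 0, 0, 0.8], [-0.0003, 0.0024, -0.0066, 0, 0, 0, 0.8], [-0.0002, 0.0017, -0.0068, 0, 0, 0, 0.8], [-0.0001, 0.001, -0.0069, 0, 0, 0, 0.8], [0, 0.0002, -0.004, 0, 0, 0, 0.8], [0, 0, 0, 0, 0, 0, 0.8]]}}

```text
clock: 16.27
ee_pos: [0.4796, 0.4303, 0.2178]
eef_rot: [-0.086, 1.567, 0.092]
force: [-2.1, -2.4, 12.9]
grip_width: 0.295
```

```bash
python3 - <<'E'
from h import *
show()
E
```

```text
t 16.27 tcp [0.4796 0.4303 0.2178] stand: [-87.3 135.  217.8] grasp [-87.2 135.2 163.8] tip [-87.1 135.2 144.8]
axes(stand) x [ 0.002  0.004 -1.   ] z [ 1.    -0.001  0.002] F [-2.1 -2.4 12.9] w 0.295 q [0.66 0.61 1.47 0.   1.06 0.54]
```

Call:
{"api": "step_arm", "payload": {"commands": [[0, 0, 0, 0, 0, 0, 0.4], [0, 0, 0, 0, 0, 0, 0.4], [0, 0, 0, 0, 0, 0, 0.4], [0, 0, 0.025, 0, 0, 0, 0.4], [0, 0, 0.035, 0, 0, 0, 0.4], [-0.015, 0, 0.035, 0, 0, 0, 0], [-0.03, 0, 0.025, 0, 0, 0, 0], [-0.03, -0.02, 0, 0, 0, 0, 0], [-0.025, -0.035, 0, 0, 0, 0, 0], [0, -0.04, 0, 0, 0, 0, 0], [0, -0.04, 0, 0, 0, 0, 0], [0, -0.04, 0, 0, 0, 0, 0], [0, -0.04, 0, 0, 0, 0, 0], [0, -0.04, 0, 0, 0, 0, 0], [0, -0.04, 0, 0, 0, 0, 0], [0, 0, 0, 0, 0, 0, 0]]}}

```text
clock: 17.6
ee_pos: [0.3798, 0.131, 0.3363]
eef_rot: [-0.085, 1.569, 0.086]
force: [0.2, 0.1, -1.2]
grip_width: 0.997
```

```bash
python3 - <<'E'
from h import *
show()
c=optics.capture("side"); cv2.imwrite("pics/s12.png",cv2.resize(c["image"][100:250,200:380,::-1],None,fx=4,fy=4,interpolation=cv2.INTER_CUBIC))
cv2.imwrite("pics/s12b.png",cv2.resize(c["image"][310:370,325:385,::-1],None,fx=10,fy=10,interpolation=cv2.INTER_CUBIC))
c=optics.capture("top"); cv2.imwrite("pics/t12.png",cv2.resize(c["image"][130:280,160:340,::-1],None,fx=4,fy=4,interpolation=cv2.INTER_CUBIC))
cv2.imwrite("pics/t12b.png",cv2.resize(c["image"][265:305,385:455,::-1],None,fx=10,fy=10,interpolation=cv2.INTER_CUBIC))
E
```

```text
t 17.6 tcp [0.3798 0.131  0.3363] stand: [-220.6 -151.   336.3] grasp [-220.7 -151.   282.3] tip [-220.7 -151.   263.3]
axes(stand) x [-0.  0. -1.] z [ 1.    -0.005 -0.   ] F [ 0.2  0.1 -1.2] w 0.997 q [0.22 0.03 1.96 0.   1.15 0.11]
```

View pics/s12.png

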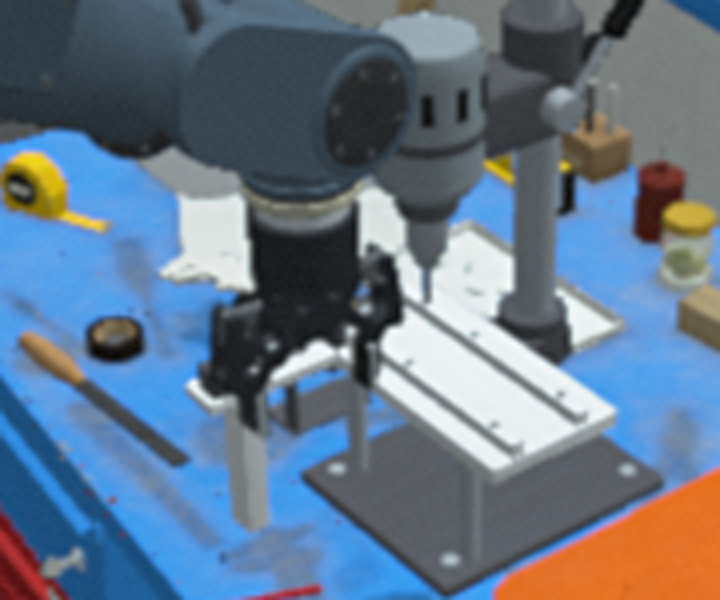

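View pics/t12.png

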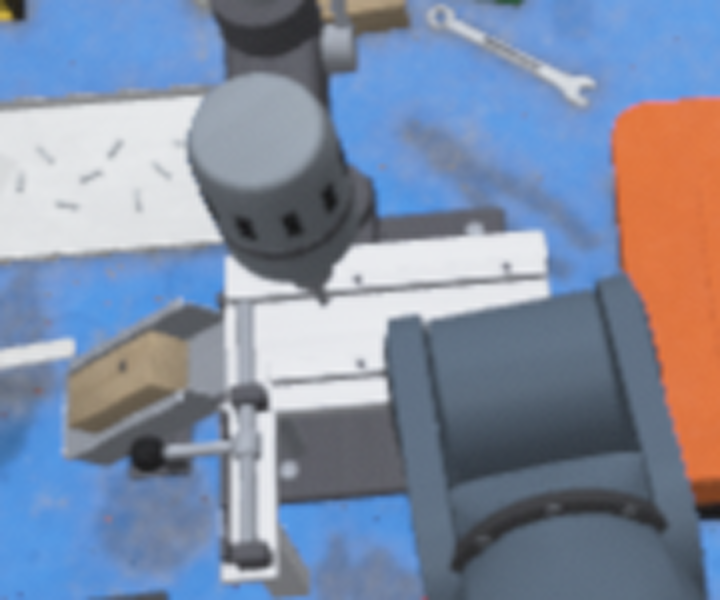

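View pics/s12b.png

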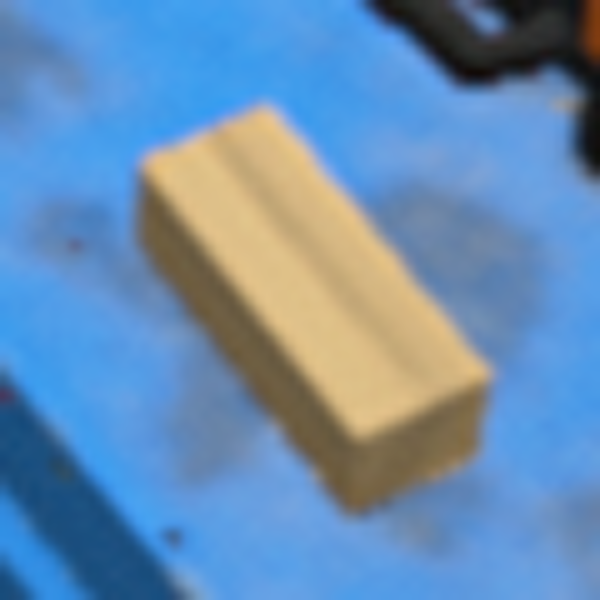

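View pics/t12b.png

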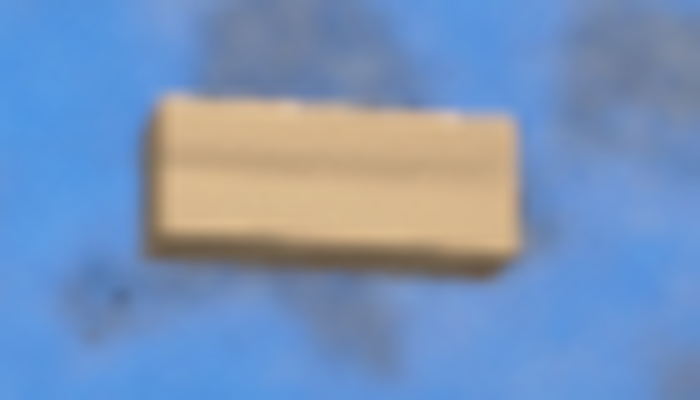

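```bash
python3 - <<'E'
from h import *
S=lambda x,y:((x+.5)/10-.5+325,(y+.5)/10-.5+310);T=lambda x,y:((x+.5)/10-.5+385,(y+.5)/10-.5+265)
obs=[("side",S(265,103),(22,55)),("side",S(492,377),(22,-55)),("side",S(358,438),(-22,-55)),("side",S(145,158),(-22,55)),
("top",T(163,95),(22,55)),("top",T(515,115),(22,-55)),("top",T(520,248),(-22,-55)),("top",T(160,238),(-22,55))]
f=lambda s:np.concatenate([proj(n,S2W(s,(*p,36)))[0]-u for n,u,p in obs])
r=least_squares(f,[.41,-.22,0]);print(r.x,np.round(f(r.x).reshape(-1,2),1).tolist())
b=r.x; 
s,R=show()
Rw=Ro.from_euler('z',b[2]).as_matrix()@Rxz((0,0,-1),(1,0,0))
for z in(.13,.03):
  t=np.array([b[0],b[1],z+.054]); print(np.round(t-s["ee_pos"],4),Ro.from_matrix(Rw@R.T).as_rotvec(degrees=True).round(2))
E
```

```text
[ 0.40963099 -0.22257693 -0.04473954] [[0.5, -0.3], [0.6, -0.3], [0.1, 0.3], [-0.9, 0.3], [-0.5, -0.0], [0.3, -0.0], [0.2, 0.6], [-0.2, -0.4]]
t 17.7 tcp [0.3802 0.1347 0.3365] stand: [-219.8 -147.4  336.5] grasp [-219.8 -147.3  282.5] tip [-219.8 -147.2  263.5]
axes(stand) x [ 0.     0.002 -1.   ] z [ 1.    -0.004  0.   ] F [1.2 1.2 0.4] w 1.001 q [0.22 0.04 1.96 0.   1.15 0.11]
[ 0.0294 -0.3573 -0.1525] [-0.11  0.02 -8.89]
[ 0.0294 -0.3573 -0.2525] [-0.11  0.02 -8.89]
```

```bash
python3 - <<'E'
from h import *
T2=lambda x,y:((x+.5)/4-.5+340,(y+.5)/4-.5+200)
for p in((270,238),(330,205),(380,198),(440,190)):
  print([onplane("top",T2(*p),z).round(3) for z in(.0,.05,.1)])
R=Z["topT"];print(-R[:3,:3].T@R[:3,3])
E
```

```text
[array([ 0.495, -0.199,  0.   ]), array([ 0.478, -0.189,  0.05 ]), array([ 0.461, -0.18 ,  0.1  ])]
[array([ 0.523, -0.249,  0.   ]), array([ 0.505, -0.237,  0.05 ]), array([ 0.487, -0.226,  0.1  ])]
[array([ 0.53 , -0.289,  0.   ]), array([ 0.512, -0.276,  0.05 ]), array([ 0.493, -0.263,  0.1  ])]
[array([ 0.538, -0.338,  0.   ]), array([ 0.519, -0.323,  0.05 ]), array([ 0.5  , -0.309,  0.1  ])]
[0.03532136 0.06599526 1.35456174]
```

Call:
{"api": "step_arm", "payload": {"commands": [[0.003, -0.0357, 0, 0, 0, -0.9, 0.25], [0.003, -0.0357, 0, 0, 0, -0.9, 0.25], [0.003, -0.0357, 0, 0, 0, -0.9, 0.25], [0.003, -0.0357, 0, 0, 0, -0.9, 0.25], [0.003, -0.0357, 0, 0, 0, -0.9, 0.25], [0.003, -0.0357, 0, 0, 0, -0.9, 0.25], [0.003, -0.0357, 0, 0, 0, -0.9, 0.25], [0.003, -0.0357, 0, 0, 0, -0.9, 0.25], [0.003, -0.0357, 0, 0, 0, -0.9, 0.25], [0.002, -0.036, -0.03, 0, 0, -0.8, 0.25], [0, 0, -0.04, 0, 0, 0, 0.25], [0, 0, -0.04, 0, 0, 0, 0.25], [0, 0, -0.03, 0, 0, 0, 0.25], [0, 0, 0, 0, 0, 0, 0.25], [0, 0, 0, 0, 0, 0, 0.25]]}}

```text
clock: 18.95
ee_pos: [0.4094, -0.2167, 0.1993]
eef_rot: [0.034, 1.573, -0.029]
force: [-0.2, 0.1, 0.2]
grip_width: 0.747
```

```bash
python3 - <<'E'
from h import *
s,R=show()
b=[.4096,-.2226,-.0447]
Rw=Ro.from_euler('z',b[2]).as_matrix()@Rxz((0,0,-1),(1,0,0))
print(np.round(np.array([b[0],b[1],.087])-s["ee_pos"],4),Ro.from_matrix(Rw@R.T).as_rotvec(degrees=True).round(2))
c=optics.capture("side"); cv2.imwrite("pics/s13.png",cv2.resize(c["image"][250:400,280:440,::-1],None,fx=4,fy=4,interpolation=cv2.INTER_CUBIC))
E
```

```text
t 18.95 tcp [ 0.4094 -0.2167  0.1993] stand: [-231.  -499.8  199.3] grasp [-231.  -499.6  145.3] tip [-231.1 -499.6  126.3]
axes(stand) x [-0.002  0.003 -1.   ] z [ 0.988 -0.154 -0.002] F [-0.2  0.1  0.2] w 0.747 q [-0.59  0.35  1.96  0.    0.83 -0.55]
[ 0.0002 -0.0059 -0.1123] [-0.18 -0.12 -0.26]
```

View pics/s13.png

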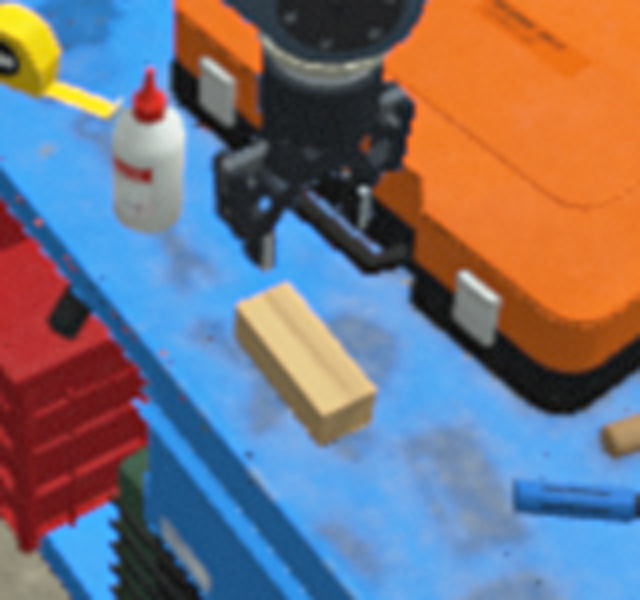

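Call:
{"api": "step_arm", "payload": {"commands": [[0, -0.005, -0.028, 0, 0, 0, 0.25], [0, -0.005, -0.028, 0, 0, 0, 0.25], [0, 0, -0.028, 0, 0, 0, 0.25], [0, 0, -0.028, 0, 0, 0, 0.25], [0, 0, 0, 0, 0, 0, 0.25], [0, 0, 0, 0, 0, 0, 0.25], [0, 0, 0, 0, 0, 0, 0.6], [0, 0, 0, 0, 0, 0, 0.6], [0, 0, 0, 0, 0, 0, 0.6], [0, 0, 0, 0, 0, 0, 0.6]], "squeeze": 40}}

```text
clock: 19.83
ee_pos: [0.4101, -0.2283, 0.0902]
eef_rot: [0.032, 1.567, -0.033]
force: [-0.1, 1.9, 9.6]
grip_width: 0.505
```

```bash
python3 - <<'E'
from h import *
s,R=show()
c=optics.capture("side"); cv2.imwrite("pics/s14.png",cv2.resize(c["image"][250:400,280:440,::-1],None,fx=4,fy=4,interpolation=cv2.INTER_CUBIC))
E
```

```text
t 19.83 tcp [ 0.4101 -0.2283  0.0902] stand: [-231.6 -511.4   90.2] grasp [-231.4 -511.4   36.2] tip [-231.3 -511.5   17.2]
axes(stand) x [ 0.003 -0.001 -1.   ] z [ 0.988 -0.156  0.004] F [-0.1  1.9  9.6] w 0.505 q [-0.61  0.56  2.    0.    0.58 -0.57]
```

View pics/s14.png

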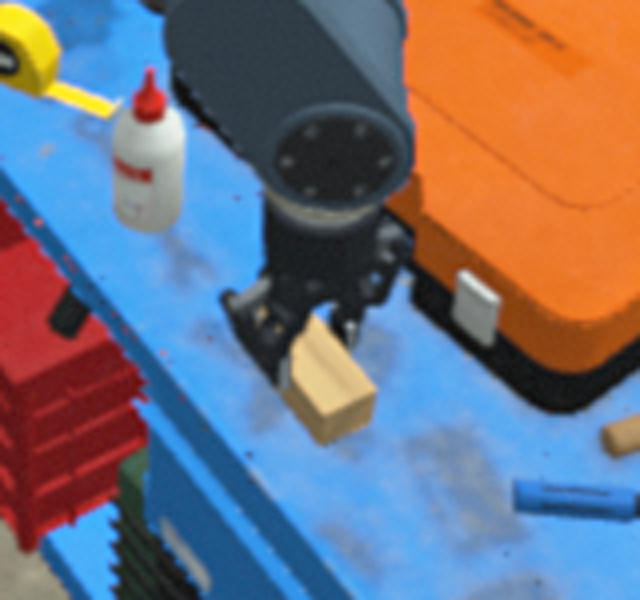

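Call:
{"api": "step_arm", "payload": {"commands": [[0, 0, 0.02, 0, 0, 0, 0.6], [0, 0, 0.04, 0, 0, 0, 0.6], [0, 0, 0.04, 0, 0, 0, 0.6], [0, 0, 0.04, 0, 0, 0, 0.6], [0, 0, 0.04, 0, 0, 0, 0.6], [0, 0, 0.04, 0, 0, 0, 0.6], [0, 0, 0.02, 0, 0, 0, 0.6], [0.0157, 0.0333, 0, 0, 0, 0.75, 0.6], [0.0157, 0.0333, 0, 0, 0, 0.75, 0.6], [0.0157, 0.0333, 0, 0, 0, 0.75, 0.6], [0.0157, 0.0333, 0, 0, 0, 0.75, 0.6], [0.0157, 0.0333, 0, 0, 0, 0.75, 0.6], [0.0157, 0.0333, 0, 0, 0, 0.75, 0.6], [0.0157, 0.0333, 0, 0, 0, 0.75, 0.6], [0.0157, 0.0333, 0, 0, 0, 0.75, 0.6], [0.0157, 0.0333, 0, 0, 0, 0.75, 0.6], [0.0157, 0.03, 0, 0, 0, 0.75, 0.6], [0, 0, 0, 0, 0, 0, 0.6], [0, 0, 0, 0, 0, 0, 0.6]]}}

```text
clock: 21.47
ee_pos: [0.5657, 0.1034, 0.3291]
eef_rot: [-0.071, 1.568, 0.073]
force: [0.6, 0.3, -1.7]
grip_width: 0.504
```

```bash
python3 - <<'E'
from h import *
s,R=show()
goto((0.5,-136,240),Rxz((0,0,-1),(1,0,0)),0)
caps("15")
c=cv2.imread("pics/side_15.png"); cv2.imwrite("pics/s15.png",cv2.resize(c[80:250,220:400],None,fx=3.5,fy=3.5,interpolation=cv2.INTER_CUBIC))
c=cv2.imread("pics/top_15.png"); cv2.imwrite("pics/t15.png",cv2.resize(c[100:280,160:360],None,fx=3.3,fy=3.3,interpolation=cv2.INTER_CUBIC))
E
```

```text
t 21.47 tcp [0.5657 0.1034 0.3291] stand: [ -39.1 -199.7  329.1] grasp [ -39.  -199.6  275.1] tip [ -39.  -199.6  256.1]
axes(stand) x [ 0.001  0.001 -1.   ] z [ 1.    -0.023  0.001] F [ 0.6  0.3 -1.7] w 0.504 q [0.1  0.37 1.56 0.   1.21 0.01]
dpos [ 0.032   0.0678 -0.0891] drot deg [-0.08  0.07  1.3 ]
```

View pics/s15.png

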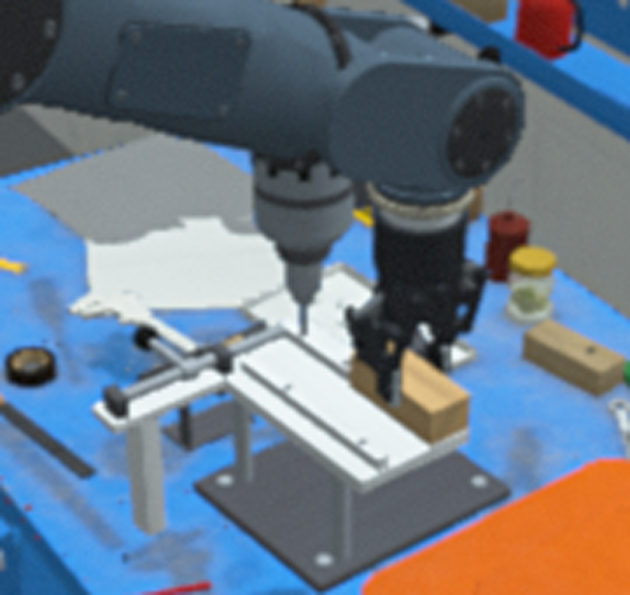

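View pics/t15.png

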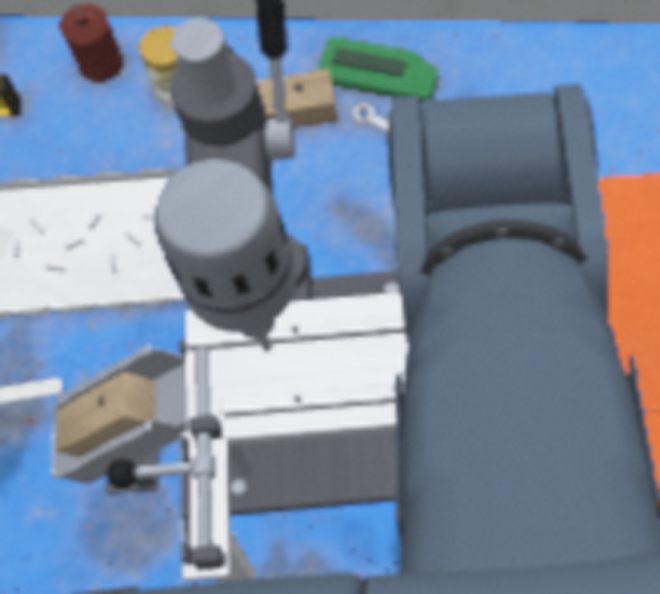

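```bash
python3 - <<'E'
from h import *
for z in(.4,.43,.46,.5,.55,.6): print(z,proj("side",(.566,.103,z)).round(0),proj("top",(.566,.103,z)).round(0))
for u,v in((279,135),(283,180),(285,250),(340,130)):
  print((u,v),[toS(onplane("top",(u,v),z)) for z in(.45,.5,.55)])
E
```

```text
0.4 [[340. 149.]] [[310. 177.]]
0.43 [[340. 140.]] [[309. 171.]]
0.46 [[341. 130.]] [[309. 164.]]
0.5 [[341. 116.]] [[309. 155.]]
0.55 [[342.  98.]] [[308. 142.]]
0.6 [[343.  80.]] [[307. 128.]]
(279, 135) [array([  52.9, -136.1,  450. ]), array([  18.4, -138.3,  500. ]), array([ -16. , -140.5,  550. ])]
(283, 180) [array([ -68.9, -137.1,  450. ]), array([ -96.6, -139.3,  500. ]), array([-124.3, -141.4,  550. ])]
(285, 250) [array([-238.8, -129.6,  450. ]), array([-257.2, -132.2,  500. ]), array([-275.5, -134.7,  550. ])]
(340, 130) [array([  52.2, -282.2,  450. ]), array([  17.8, -276.3,  500. ]), array([ -16.6, -270.5,  550. ])]
```

Call:
{"api": "step_arm", "payload": {"commands": [[0.0105, 0.0245, 0, 0, 0, 0.4, 0.6], [0.0105, 0.0245, -0.01, 0, 0, 0.4, 0.6], [0.0103, 0.0245, -0.015, 0, 0, 0.5, 0.6], [0, 0, -0.015, 0, 0, 0, 0.6], [0, 0, 0, 0, 0, 0, 0.6], [0, 0, 0, 0, 0, 0, 0.6]]}}

```text
clock: 22.07
ee_pos: [0.5968, 0.1744, 0.288]
eef_rot: [-0.086, 1.57, 0.088]
force: [0.1, 0.4, -0.9]
grip_width: 0.508
```

```bash
python3 - <<'E'
from h import *
s,R=show()
goto((0.5,-130,240),Rxz((0,0,-1),(1,0,0)),0)
c=optics.capture("side")["image"][:,:,::-1]; cv2.imwrite("pics/s16.png",cv2.resize(c[130:250,240:380],None,fx=5.5,fy=5,interpolation=cv2.INTER_CUBIC))
E
```

```text
t 22.07 tcp [0.5968 0.1744 0.288 ] stand: [-1.000e-01 -1.327e+02  2.880e+02] grasp [-2.000e-01 -1.326e+02  2.340e+02] tip [-2.000e-01 -1.326e+02  2.150e+02]
axes(stand) x [-0.001  0.001 -1.   ] z [ 1.    -0.004 -0.001] F [ 0.1  0.4 -0.9] w 0.508 q [0.21 0.5  1.47 0.   1.17 0.1 ]
dpos [ 0.0003  0.0027 -0.048 ] drot deg [-0.05 -0.07  0.21]
```

View pics/s16.png

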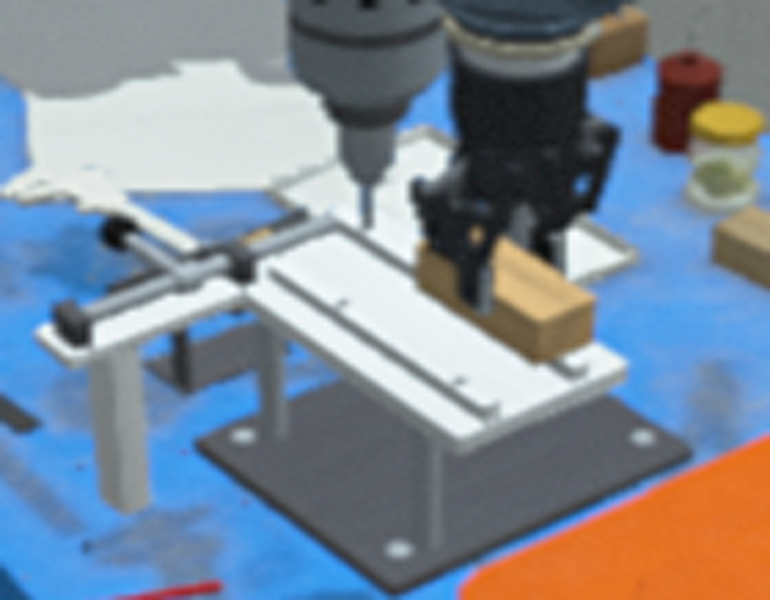

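Call:
{"api": "step_arm", "payload": {"commands": [[0, 0.001, -0.015, 0, 0, 0, 0.6], [0, 0.001, -0.015, 0, 0, 0, 0.6], [0, 0, -0.01, 0, 0, 0, 0.6], [0, 0, -0.004, 0, 0, 0, 0.6], [0, 0, 0, 0, 0, 0, 0.6], [0, 0, 0, 0, 0, 0, 0.6]]}}

```text
clock: 22.62
ee_pos: [0.5975, 0.1772, 0.2447]
eef_rot: [-0.086, 1.568, 0.089]
force: [0.3, -0.7, -1.8]
grip_width: 0.503
```

```bash
python3 - <<'E'
from h import *
s,R=show()
c=optics.capture("side")["image"][:,:,::-1]; cv2.imwrite("pics/s17.png",cv2.resize(c[150:240,280:380],None,fx=7.5,fy=6.6,interpolation=cv2.INTER_CUBIC))
E
```

```text
t 22.62 tcp [0.5975 0.1772 0.2447] stand: [   0.9 -130.   244.7] grasp [   0.9 -129.9  190.7] tip [   1.  -129.9  171.7]
axes(stand) x [ 0.001  0.001 -1.   ] z [ 1.    -0.003  0.001] F [ 0.3 -0.7 -1.8] w 0.503 q [0.21 0.54 1.51 0.   1.09 0.1 ]
```

View pics/s17.png

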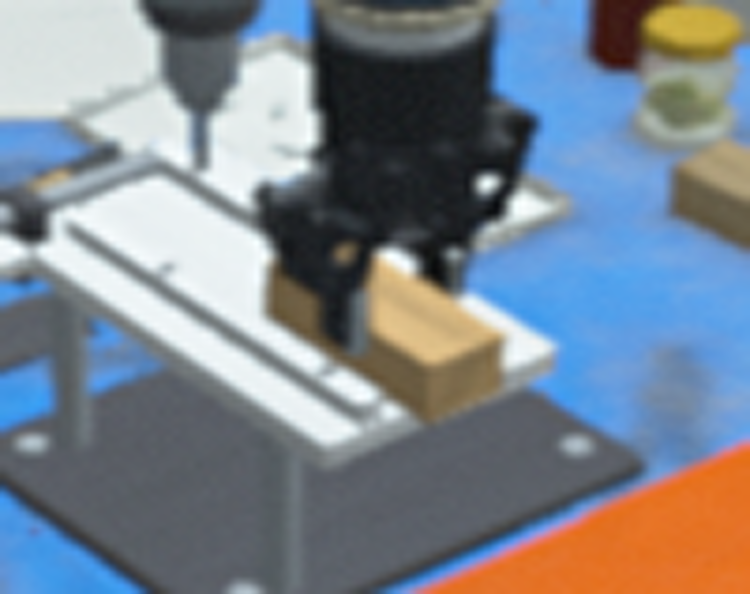

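Call:
{"api": "step_arm", "payload": {"commands": [[-0.001, 0, -0.0015, 0, 0, 0, 0.6], [0, 0, -0.0015, 0, 0, 0, 0.6], [0, 0, -0.001, 0, 0, 0, 0.6], [0, 0, 0, 0, 0, 0, 0.6], [0, 0, 0, 0, 0, 0, 0.6]]}}

```text
clock: 23.08
ee_pos: [0.5962, 0.1776, 0.2404]
eef_rot: [-0.087, 1.569, 0.089]
force: [-2.4, -0.7, 6.1]
grip_width: 0.507
```

Call:
{"api": "step_arm", "payload": {"commands": [[0, 0, 0, 0, 0, 0, 0.2], [0, 0, 0, 0, 0, 0, 0.2], [0, 0, 0, 0, 0, 0, 0.2], [0, 0, 0, 0, 0, 0, 0.2], [0, -0.002, 0.02, 0, 0, 0, 0.2], [0, -0.02, 0.03, 0, 0, 0, 0.2], [0, -0.03, 0.01, 0, 0, 0, 0.5], [0, -0.03, 0, 0, 0, 0, 1], [0, 0, 0, 0, 0, 0, 1]]}}

```text
clock: 23.83
ee_pos: [0.5965, 0.0916, 0.3007]
eef_rot: [-0.086, 1.568, 0.086]
force: [-0.1, -0.9, -0.7]
grip_width: 0.381
```

```bash
python3 - <<'E'
from h import *
s,R=show()
a=np.radians(40);Rt=Rxz((np.sin(a),0,-np.cos(a)),(0,1,0))
goto((-110,-210,235),Rt,.073)
caps("18")
c=cv2.imread("pics/side_18.png"); cv2.imwrite("pics/s18.png",cv2.resize(c[100:250,240:400],None,fx=5,fy=4,interpolation=cv2.INTER_CUBIC))
E
```

```text
t 23.83 tcp [0.5965 0.0916 0.3007] stand: [  -9.9 -214.9  300.7] grasp [  -9.8 -214.9  246.7] tip [  -9.7 -214.8  227.7]
axes(stand) x [ 0.002  0.    -1.   ] z [ 1.    -0.005  0.002] F [-0.1 -0.9 -0.7] w 0.381 q [ 0.08  0.45  1.51  0.    1.18 -0.03]
dpos [-0.1467 -0.012  -0.0098] drot deg [-27.71 -34.57  86.25]
```

View pics/s18.png

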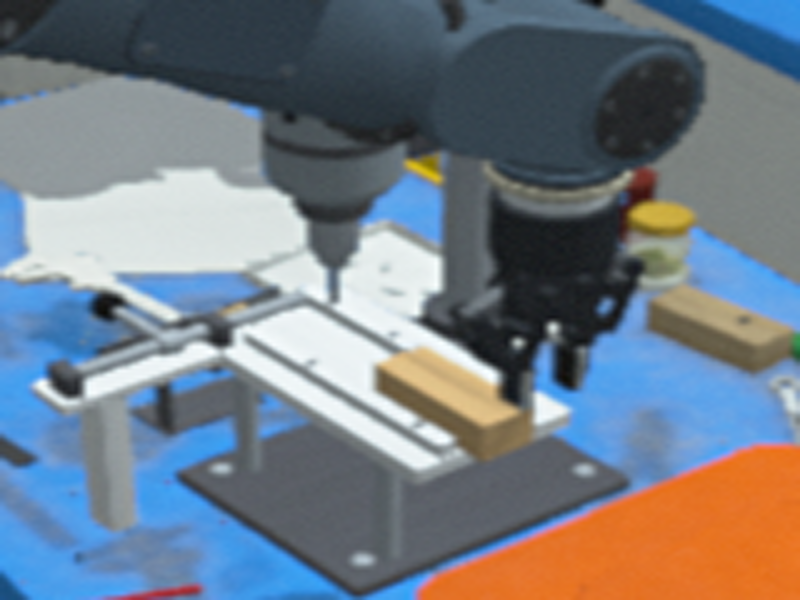

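```bash
python3 - <<'E'
from h import *
a=np.radians(32);Rt=Rxz((np.sin(a),0,-np.cos(a)),(0,1,0))
goto((-10,-212,175),Rt,.073)
S=lambda x,y:((x+.5)/5-.5+240,(y+.5)/4-.5+100)
for p in((420,348),(530,412),(485,425),(377,372)): print(toS(onplane("side",S(*p),.186)))
E
```

```text
dpos [-0.0386 -0.0047 -0.0629] drot deg [-22.18 -27.82  87.67]
[ 14.9 -71.1 186. ]
[  11.7 -181.5  186. ]
[ -21.4 -177.   186. ]
[-28.3 -80.2 186. ]
```

Call:
{"api": "step_arm", "payload": {"commands": [[-0.0028, -0.0003, 0, -1.58, -1.99, 6.26, 1], [-0.0028, -0.0003, 0, -1.58, -1.99, 6.26, 1], [-0.0028, -0.0003, 0, -1.58, -1.99, 6.26, 1], [-0.0028, -0.0003, 0, -1.58, -1.99, 6.26, 1], [-0.0028, -0.0003, 0, -1.58, -1.99, 6.26, 1], [-0.0028, -0.0003, 0, -1.58, -1.99, 6.26, 1], [-0.0028, -0.0003, 0, -1.58, -1.99, 6.26, 1], [-0.0028, -0.0003, 0, -1.58, -1.99, 6.26, 1], [-0.0028, -0.0003, 0, -1.58, -1.99, 6.26, 1], [-0.0028, -0.0003, 0, -1.58, -1.99, 6.26, 1], [-0.0028, -0.0003, -0.01, -1.58, -1.99, 6.26, 1], [-0.0028, -0.0003, -0.015, -1.58, -1.99, 6.26, 1], [-0.0028, -0.0003, -0.015, -1.58, -1.99, 6.26, 1], [-0.0028, -0.0003, -0.015, -1.58, -1.99, 6.26, 1], [0, 0, -0.008, 0, 0, 0, 1], [0, 0, 0, 0, 0, 0, 1]]}}

```text
clock: 25.27
ee_pos: [0.5568, 0.0922, 0.2377]
eef_rot: [-1.457, 0.73, 0.871]
force: [-0.5, 1.2, -0.1]
grip_width: -0.003
```

```bash
python3 - <<'E'
from h import *
s,R=show()
a=np.radians(34);Rt=Rxz((np.sin(a),0,-np.cos(a)),(0,1,0))
goto((-6,-203,171),Rt,.073)
caps("19")
c=cv2.imread("pics/side_19.png"); cv2.imwrite("pics/s19.png",cv2.resize(c[120:250,260:380],None,fx=5,fy=4.5,interpolation=cv2.INTER_CUBIC))
c=cv2.imread("pics/top_19.png"); cv2.imwrite("pics/t19.png",cv2.resize(c[160:250,200:320],None,fx=6,fy=6,interpolation=cv2.INTER_CUBIC))
E
```

```text
t 25.27 tcp [0.5568 0.0922 0.2377] stand: [ -49.2 -209.8  237.7] grasp [ -21.  -210.   191.6] tip [ -11.1 -210.   175.4]
axes(stand) x [ 0.521 -0.003 -0.853] z [0.022 1.    0.01 ] F [-0.5  1.2 -0.1] w -0.003 q [ 0.08  0.33  1.96  0.06  0.31 -1.63]
dpos [ 0.0016  0.007  -0.0062] drot deg [-0.27 -2.63  1.22]
```

View pics/s19.png

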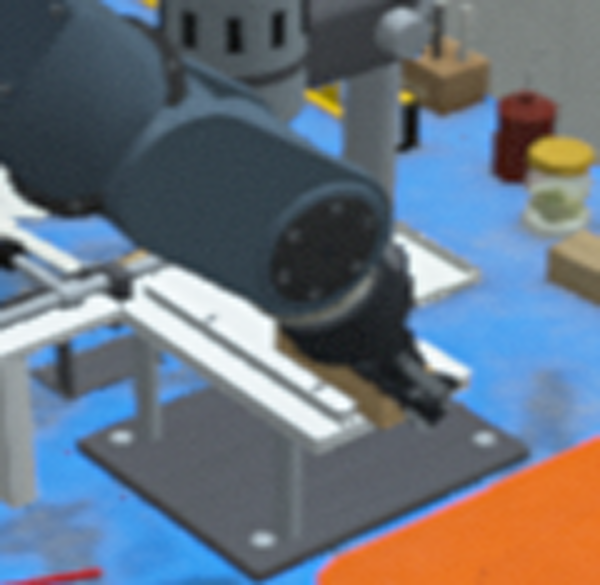

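View pics/t19.png

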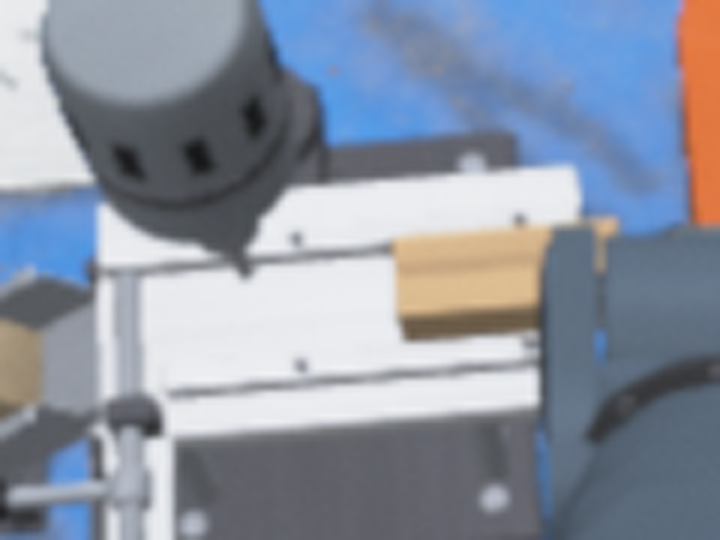

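Call:
{"api": "step_arm", "payload": {"commands": [[-0.0012, 0.007, -0.0009, 0.08, -0.7, 0, 1], [-0.0012, 0.007, -0.0009, 0.08, -0.7, 0, 1], [-0.0012, 0.007, -0.0009, 0.08, -0.7, 0, 1], [-0.0012, 0.007, -0.0009, 0.08, -0.7, 0, 1], [-0.0012, 0.007, -0.0009, 0.08, -0.7, 0, 1], [-0.0012, 0.007, -0.0009, 0.08, -0.7, 0, 1], [-0.0012, 0.007, -0.0009, 0.08, -0.7, 0.2, 1], [-0.0012, 0.007, -0.0009, 0.08, -0.7, 0.2, 1], [-0.0012, 0.007, -0.0009, 0.08, -0.7, 0.2, 1], [-0.0012, 0.007, -0.0009, 0.08, -0.7, 0.2, 1], [0, 0, 0, 0, 0, 0, 1], [0, 0, 0, 0, 0, 0, 1]]}}

```text
clock: 26.37
ee_pos: [0.5459, 0.1621, 0.2313]
eef_rot: [-1.493, 0.618, 0.786]
force: [-0.1, 0.6, 0.5]
grip_width: -0.003
```

```bash
python3 - <<'E'
from h import *
s,R=show()
a=np.radians(40);Rt=Rxz((np.sin(a),0,-np.cos(a)),(0,1,0))
goto((-10,-90,170),Rt,.073)
caps("20")
c=cv2.imread("pics/side_20.png"); cv2.imwrite("pics/s20.png",cv2.resize(c[120:250,260:380],None,fx=5,fy=4.5,interpolation=cv2.INTER_CUBIC))
c=cv2.imread("pics/top_20.png"); cv2.imwrite("pics/t20.png",cv2.resize(c[160:250,200:320],None,fx=6,fy=6,interpolation=cv2.INTER_CUBIC))
E
```

```text
t 26.37 tcp [0.5459 0.1621 0.2313] stand: [ -52.  -139.1  231.3] grasp [ -18.3 -138.8  189.1] tip [  -6.4 -138.7  174.3]
axes(stand) x [ 0.626  0.005 -0.78 ] z [0.004 1.    0.01 ] F [-0.1  0.6  0.5] w -0.003 q [ 0.23  0.35  2.   -0.5   0.14 -0.97]
dpos [-0.0105  0.0482 -0.0053] drot deg [-0.42 -1.34  0.23]
```

View pics/s20.png

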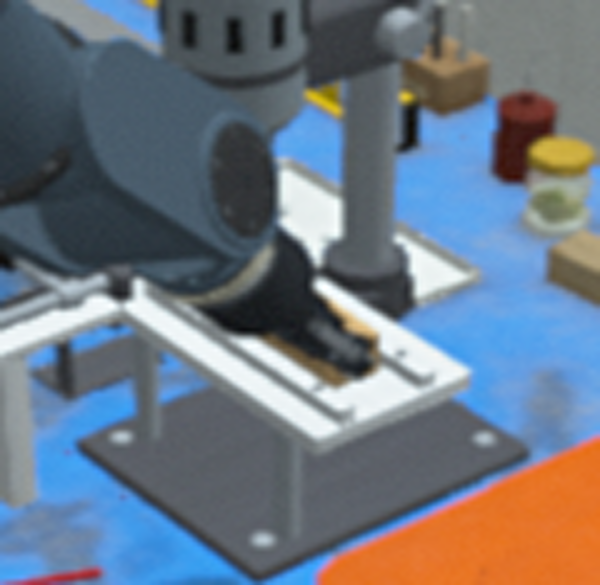

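View pics/t20.png

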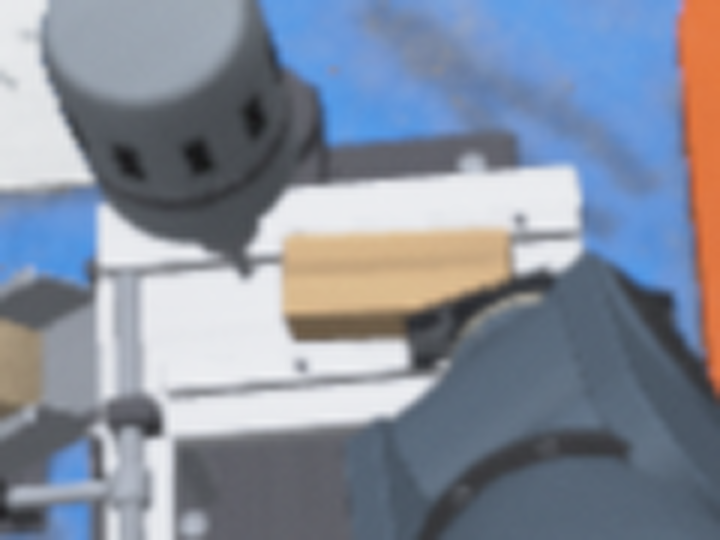

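Call:
{"api": "step_arm", "payload": {"commands": [[-0.001, 0.005, -0.0005, 0, -0.15, 0, 1], [-0.001, 0.005, -0.0005, 0, -0.15, 0, 1], [-0.001, 0.005, -0.0005, 0, -0.15, 0, 1], [-0.001, 0.005, -0.0005, 0, -0.15, 0, 1], [-0.001, 0.005, -0.0005, 0, -0.15, 0, 1], [-0.001, 0.005, -0.0005, 0, -0.15, 0, 1], [-0.001, 0.005, -0.0005, 0, -0.15, 0, 1], [-0.001, 0.005, -0.0005, 0, -0.15, 0, 1], [-0.001, 0.005, -0.0005, 0, -0.1, 0, 1], [-0.001, 0.003, -0.0005, 0, 0, 0, 1], [0, 0, 0, 0, 0, 0, 1]]}}

```text
clock: 27.38
ee_pos: [0.5356, 0.2097, 0.2257]
eef_rot: [-1.501, 0.601, 0.769]
force: [0.2, -0.0, -0.5]
grip_width: -0.005
```

```bash
python3 - <<'E'
from h import *
s,R=show()
a=np.radians(40);Rt=Rxz((np.sin(a),0,-np.cos(a)),(0,1,0))
goto((-10,-70,170),Rt,.073)
caps("21")
c=cv2.imread("pics/side_21.png"); cv2.imwrite("pics/s21.png",cv2.resize(c[120:250,240:360],None,fx=5,fy=4.5,interpolation=cv2.INTER_CUBIC))
c=cv2.imread("pics/top_21.png"); cv2.imwrite("pics/t21.png",cv2.resize(c[170:240,200:310],None,fx=7,fy=7,interpolation=cv2.INTER_CUBIC))
E
```

```text
t 27.38 tcp [0.5356 0.2097 0.2257] stand: [-56.8 -90.6 225.7] grasp [-22.1 -90.4 184.4] tip [ -9.9 -90.4 169.8]
axes(stand) x [ 0.643  0.003 -0.766] z [0.004 1.    0.007] F [ 0.2 -0.  -0.5] w -0.005 q [ 0.34  0.37  1.99 -0.99  0.17 -0.41]
dpos [-0.0025  0.0204  0.0002] drot deg [-0.38 -0.06  0.2 ]
```

View pics/s21.png

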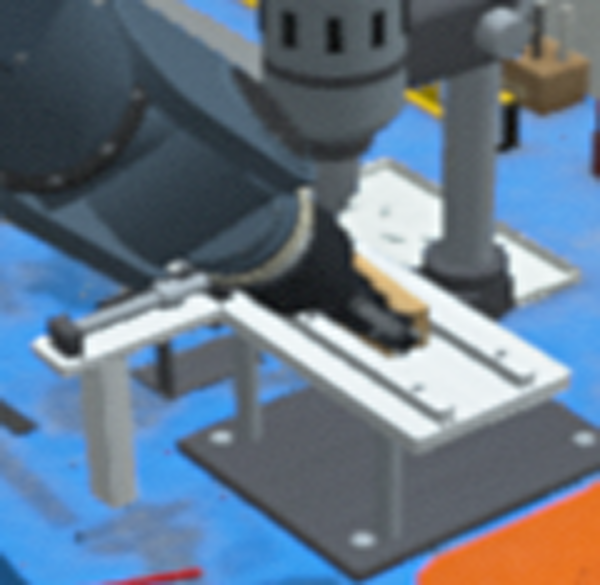

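View pics/t21.png

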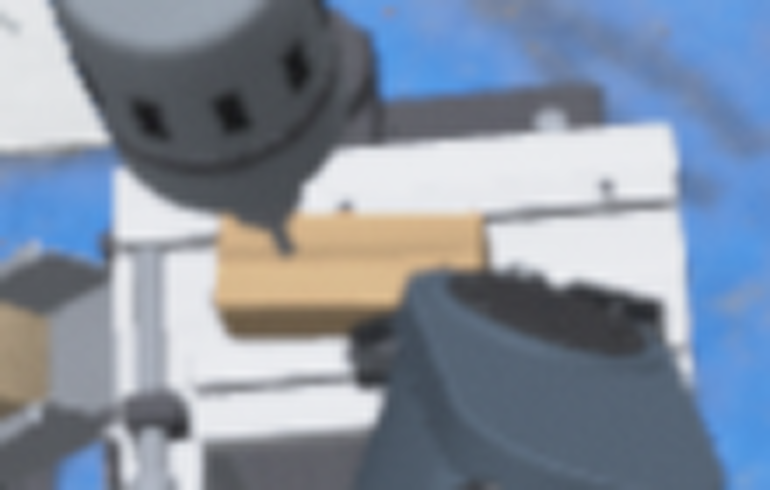

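```bash
python3 - <<'E'
from h import *
T=lambda x,y:((x+.5)/7-.5+200,(y+.5)/7-.5+170)
for p in((486,215),(222,218),(218,302)): print(toS(onplane("top",T(*p),.186)))
print("rod",toS(onplane("top",T(161,290),.163)))
E
```

```text
[ 15.3 -80.7 186. ]
[ 24.9  28.  186. ]
[-13.1  30.7 186. ]
rod [  5.7  58.4 163. ]
```

Call:
{"api": "step_arm", "payload": {"commands": [[-0.0005, 0.0045, 0, 0, 0, 0, 1], [-0.0005, 0.0045, 0, 0, 0, 0, 1], [-0.0005, 0.0045, 0, 0, 0, 0, 1], [-0.0005, 0.0045, 0, 0, 0, 0, 1], [-0.0004, 0.003, 0, 0, 0, 0, 1], [-0.0002, 0.0015, 0, 0, 0, 0, 1], [0, 0, 0, 0, 0, 0, 1], [0, 0, 0, 0, 0, 0, 1]]}}

```text
clock: 28.15
ee_pos: [0.5328, 0.2324, 0.2255]
eef_rot: [-1.501, 0.601, 0.77]
force: [-0.6, 0.1, -0.2]
grip_width: 0.0
```

```bash
python3 - <<'E'
from h import *
s,R=show()
caps("22")
c=cv2.imread("pics/top_22.png"); cv2.imwrite("pics/t22.png",cv2.resize(c[170:240,200:310],None,fx=7,fy=7,interpolation=cv2.INTER_CUBIC))
E
```

```text
t 28.15 tcp [0.5328 0.2324 0.2255] stand: [-57.  -67.8 225.5] grasp [-22.3 -67.6 184.1] tip [-10.1 -67.5 169.5]
axes(stand) x [ 0.642  0.004 -0.766] z [0.002 1.    0.007] F [-0.6  0.1 -0.2] w 0.0 q [ 0.39  0.38  1.98 -1.02  0.2  -0.34]
```

View pics/t22.png

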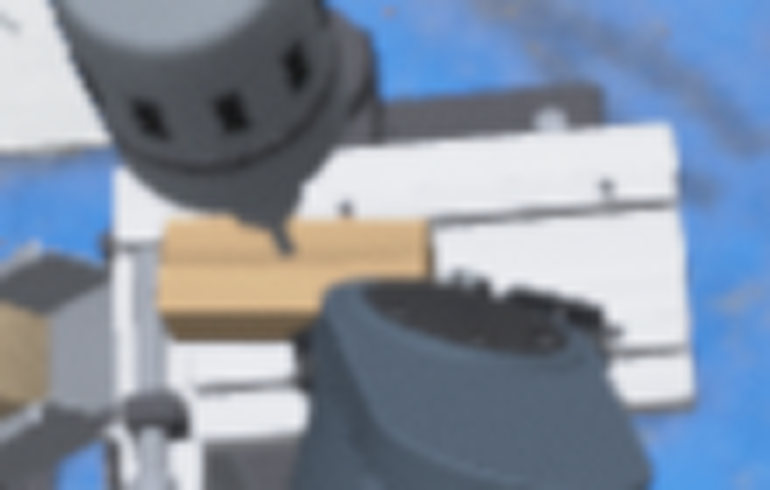

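Call:
{"api": "step_arm", "payload": {"commands": [[-0.0001, 0.001, 0, 0, 0, 0, 1], [-0.0001, 0.001, 0, 0, 0, 0, 1], [-0.0001, 0.001, 0, 0, 0, 0, 1], [0, 0, 0, 0, 0, 0, 1], [0, 0, 0, 0, 0, 0, 1]]}}

```text
clock: 28.67
ee_pos: [0.5327, 0.2339, 0.2255]
eef_rot: [-1.502, 0.604, 0.767]
force: [-0.6, -9.4, 2.6]
grip_width: 0.001
```

Call:
{"api": "step_arm", "payload": {"commands": [[0.0003, -0.003, 0, 0, 0, 0, 1], [0.001, -0.008, 0, 0, 0, 0, 1], [0.001, -0.008, 0, 0, 0, 0, 1], [-0.012, -0.01, 0.012, 0, 0, 0, 1], [-0.016, -0.01, 0.019, 0, 0, 0, 1], [-0.016, -0.01, 0.019, 0, 0, 0, 1], [-0.016, -0.01, 0.019, 0, 0, 0, 1], [-0.016, -0.01, 0.019, 0, 0, 0, 1], [-0.02, -0.03, 0.01, 0, 0, 0, 1], [-0.02, -0.04, 0, 0, 0, 0, 1], [0, -0.04, 0, 0, 0, 0, 1], [0, -0.04, 0, 0, 0, 0, 1], [0, 0, 0, 0, 0, 0, 1], [0, 0, 0, 0, 0, 0, 1]]}}

```text
clock: 29.83
ee_pos: [0.4304, 0.0731, 0.3216]
eef_rot: [-1.498, 0.612, 0.773]
force: [0.3, -0.3, -0.1]
grip_width: -0.001
```

```bash
python3 - <<'E'
from h import *
s,R=show()
caps("23")
c=cv2.imread("pics/side_23.png"); cv2.imwrite("pics/s23.png",cv2.resize(c[150:240,240:360],None,fx=6.5,fy=6.5,interpolation=cv2.INTER_CUBIC))
c=cv2.imread("pics/top_23.png"); cv2.imwrite("pics/t23.png",cv2.resize(c[180:280,170:305],None,fx=5.9,fy=5.9,interpolation=cv2.INTER_CUBIC))
E
```

```text
t 29.83 tcp [0.4304 0.0731 0.3216] stand: [-177.  -214.3  321.6] grasp [-142.7 -214.3  279.8] tip [-130.6 -214.3  265.2]
axes(stand) x [ 0.635  0.    -0.772] z [0.007 1.    0.006] F [ 0.3 -0.3 -0.1] w -0.001 q [ 0.04 -0.07  2.22  0.16  0.3  -1.77]
```

View pics/s23.png

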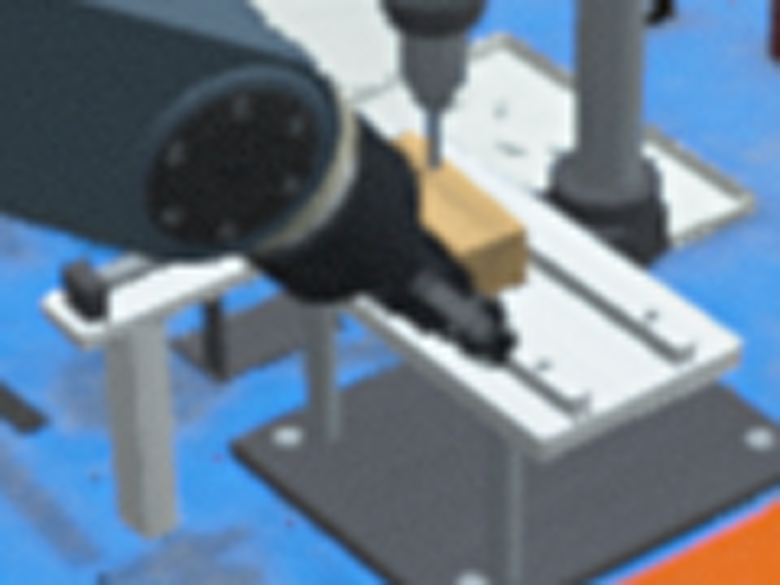

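View pics/t23.png

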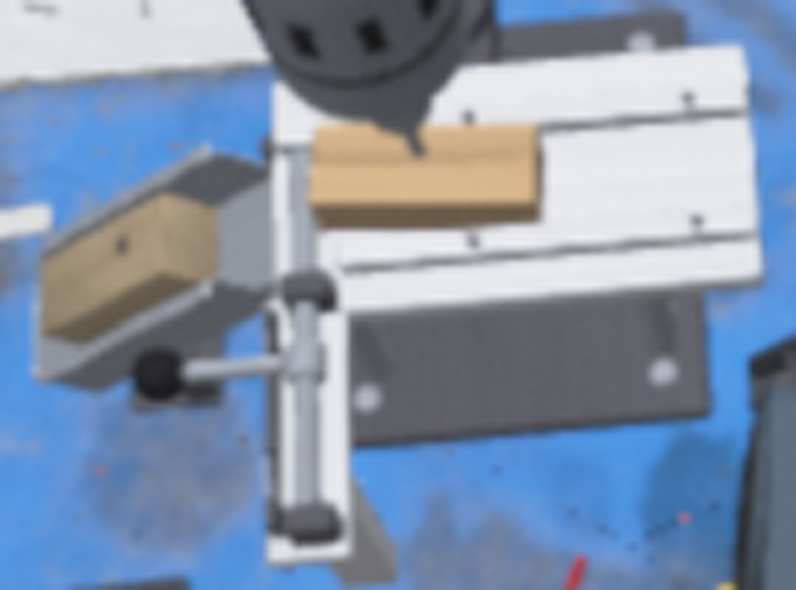

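View pics/side_23.png

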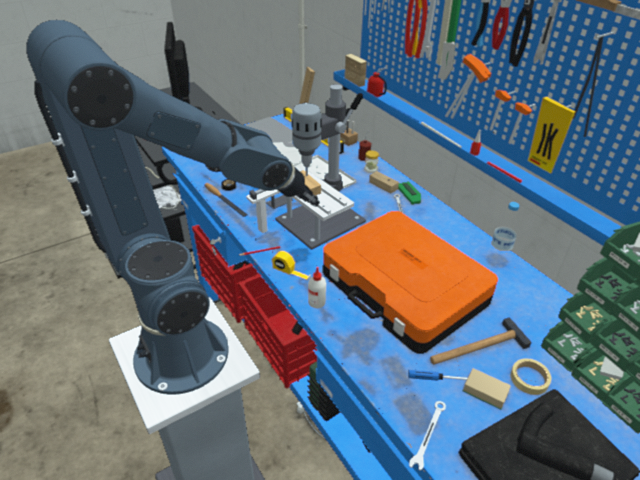

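```bash
python3 - <<'E'
from h import *
T=lambda x,y:((x+.5)/5.9-.5+170,(y+.5)/5.9-.5+180); S=lambda x,y:((x+.5)/6.5-.5+240,(y+.5)/6.5-.5+150)
obs=[("top",T(317,127),(22,55)),("top",T(540,124),(22,-55)),("top",T(538,205),(-22,-55)),("top",T(312,208),(-22,55)),("side",S(526,233),(22,-55)),("side",S(470,263),(-22,-55)),("side",S(408,135),(22,55))]
f=lambda s:np.concatenate([proj(n,S2W(s,(*p,186)))[0]-u for n,u,p in obs])
r=least_squares(f,[*st[:2],.1],loss='soft_l1');print(toS([*r.x[:2],.15]),r.x[2]-st[2],np.round(f(r.x).reshape(-1,2),1).tolist())
T0=lambda x,y:((x+.5)/6-.5+170,(y+.5)/6-.5+180)
k=lambda a,b:np.arctan2(*(lambda d:(-d[0],d[1]))(a-b))
for a,b,z in((T(317,127),T(540,124),.186),(T(312,208),T(538,205),.186),(T0(348,138),T0(573,118),.185)):
  print("yaw rel",k(onplane("top",a,z)[:2],onplane("top",b,z)[:2])-st[2])
E
```

```text
[ -1.1  -2.2 150. ] -0.07744583604453376 [[0.1, 0.3], [0.3, -0.0], [0.2, 0.1], [0.0, 0.4], [1.1, -0.6], [-1.5, -1.0], [0.4, -0.7]]
yaw rel -0.08590909898163362
yaw rel -0.08628004656352076
yaw rel -0.0020295494289079424
```

```bash
python3 - <<'E'
from h import *
a=np.radians(38);Rt=Rxz((np.sin(a),0,-np.cos(a)),(0,1,0))
goto((-75,-48,215),Rt,.073)
E
```

```text
dpos [ 0.0377  0.1705 -0.0488] drot deg [-0.51  1.35  0.29]
```

Call:
{"api": "step_arm", "payload": {"commands": [[0, 0.015, 0, 0, 0.1, 0, 1], [0, 0.015, 0, 0, 0.1, 0, 1], [0, 0.015, 0, 0, 0.1, 0, 1], [0, 0.015, 0, 0, 0.1, 0, 1], [0, 0.015, 0, 0, 0.1, 0, 1], [0.003, 0.015, -0.003, 0, 0.1, 0, 1], [0.005, 0.015, -0.005, 0, 0.1, 0, 1], [0.005, 0.015, -0.005, -0.1, 0.1, 0, 1], [0.005, 0.015, -0.007, -0.1, 0.1, 0.1, 1], [0.006, 0.015, -0.007, -0.1, 0.1, 0.1, 1], [0.007, 0.01, -0.01, -0.1, 0.1, 0.1, 1], [0.007, 0.01, -0.01, -0.1, 0.1, 0, 1], [0, 0, 0, 0, 0, 0, 1], [0, 0, 0, 0, 0, 0, 1]]}}

```text
clock: 31.1
ee_pos: [0.4679, 0.2451, 0.2738]
eef_rot: [-1.504, 0.626, 0.797]
force: [-0.5, 0.1, 0.3]
grip_width: 0.001
```

```bash
python3 - <<'E'
from h import *
show()
a=np.radians(38);Rt=Rxz((np.sin(a),0,-np.cos(a)),(0,1,0))
goto((-75,-48,215),Rt,.073);goto((-42,-48,176),Rt,.073)
E
```

```text
t 31.1 tcp [0.4679 0.2451 0.2738] stand: [-120.1  -47.7  273.8] grasp [-86.8 -47.6 231.3] tip [-75.  -47.6 216.3]
axes(stand) x [ 0.617  0.001 -0.787] z [-0.003  1.    -0.001] F [-0.5  0.1  0.3] w 0.001 q [ 0.47  0.22  2.04 -0.73  0.33 -0.59]
dpos [ 0.0002 -0.0003 -0.0012] drot deg [ 0.03  0.08 -0.16]
dpos [ 0.0329  0.0034 -0.0402] drot deg [ 0.03  0.08 -0.16]
```

Call:
{"api": "step_arm", "payload": {"commands": [[0.0055, 0.0006, -0.0067, 0, 0, 0, 1], [0.0055, 0.0006, -0.0067, 0, 0, 0, 1], [0.0055, 0.0006, -0.0067, 0, 0, 0, 1], [0.0055, 0.0006, -0.0067, 0, 0, 0, 1], [0.0055, 0.0006, -0.0067, 0, 0, 0, 1], [0.0054, 0.0004, -0.0067, 0, 0, 0, 1], [0, 0, 0, 0, 0, 0, 1], [0, 0, 0, 0, 0, 0, 1]]}}

```text
clock: 31.77
ee_pos: [0.5012, 0.2474, 0.2342]
eef_rot: [-1.503, 0.627, 0.795]
force: [0.3, -0.5, -0.4]
grip_width: -0.002
```

```bash
python3 - <<'E'
from h import *
show()
caps("24")
c=cv2.imread("pics/side_24.png"); cv2.imwrite("pics/s24.png",cv2.resize(c[150:240,240:360],None,fx=6.5,fy=6.5,interpolation=cv2.INTER_CUBIC))
c=cv2.imread("pics/top_24.png"); cv2.imwrite("pics/t24.png",cv2.resize(c[180:280,170:305],None,fx=5.9,fy=5.9,interpolation=cv2.INTER_CUBIC))
E
```

```text
t 31.77 tcp [0.5012 0.2474 0.2342] stand: [-86.7 -49.2 234.2] grasp [-53.4 -49.2 191.7] tip [-41.6 -49.2 176.8]
axes(stand) x [ 0.617  0.    -0.787] z [-0.001  1.    -0.   ] F [ 0.3 -0.5 -0.4] w -0.002 q [ 0.44  0.33  2.   -0.9   0.26 -0.43]
```

View pics/s24.png

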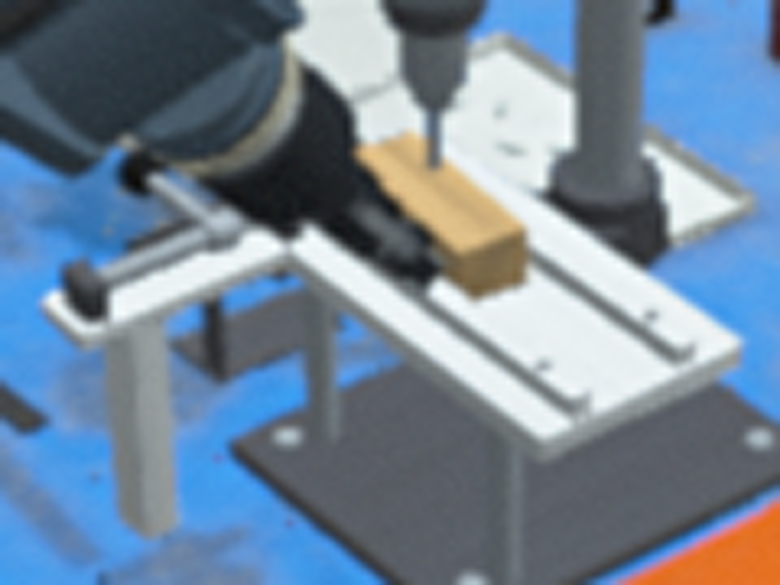

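View pics/t24.png

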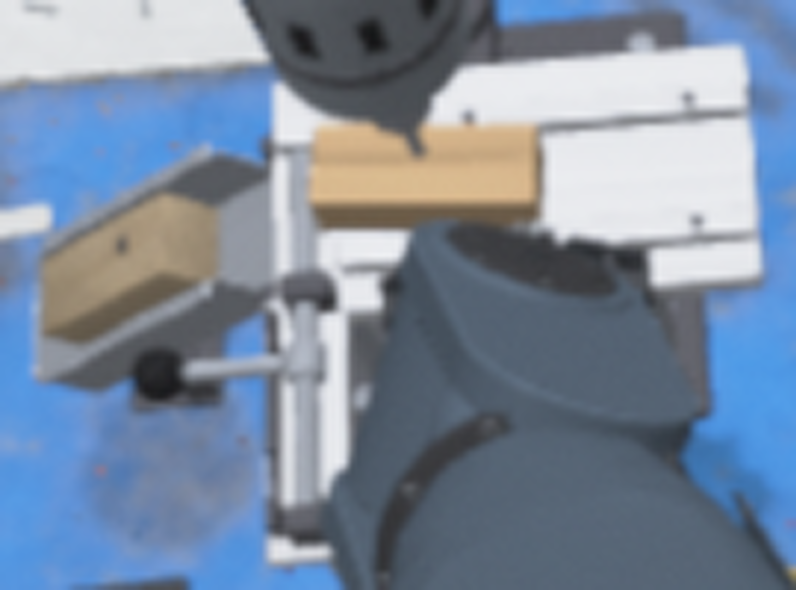

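Call:
{"api": "step_arm", "payload": {"commands": [[0.002, 0.0002, 0, 0, 0, 0, 1], [0.002, 0.0002, 0, 0, 0, 0, 1], [0.002, 0.0002, 0, 0, 0, 0, 1], [0.002, 0.0002, 0, 0, 0, 0, 1], [0.002, 0.0002, 0, 0, 0, 0, 1], [0.002, 0.0002, 0, 0, 0, 0, 1], [0, 0, 0, 0, 0, 0, 1], [0, 0, 0, 0, 0, 0, 1]]}}

```text
clock: 32.53
ee_pos: [0.5133, 0.2489, 0.2341]
eef_rot: [-1.503, 0.626, 0.795]
force: [0.5, -0.9, -0.5]
grip_width: 0.002
```

```bash
python3 - <<'E'
from h import *
show()
caps("25")
c=cv2.imread("pics/top_25.png"); cv2.imwrite("pics/t25.png",cv2.resize(c[180:280,170:305],None,fx=5.9,fy=5.9,interpolation=cv2.INTER_CUBIC))
E
```

```text
t 32.53 tcp [0.5133 0.2489 0.2341] stand: [-74.5 -49.1 234.1] grasp [-41.2 -49.1 191.7] tip [-29.4 -49.1 176.7]
axes(stand) x [ 0.618  0.001 -0.787] z [-0.001  1.    -0.   ] F [ 0.5 -0.9 -0.5] w 0.002 q [ 0.44  0.35  1.98 -0.86  0.26 -0.47]
```

View pics/t25.png

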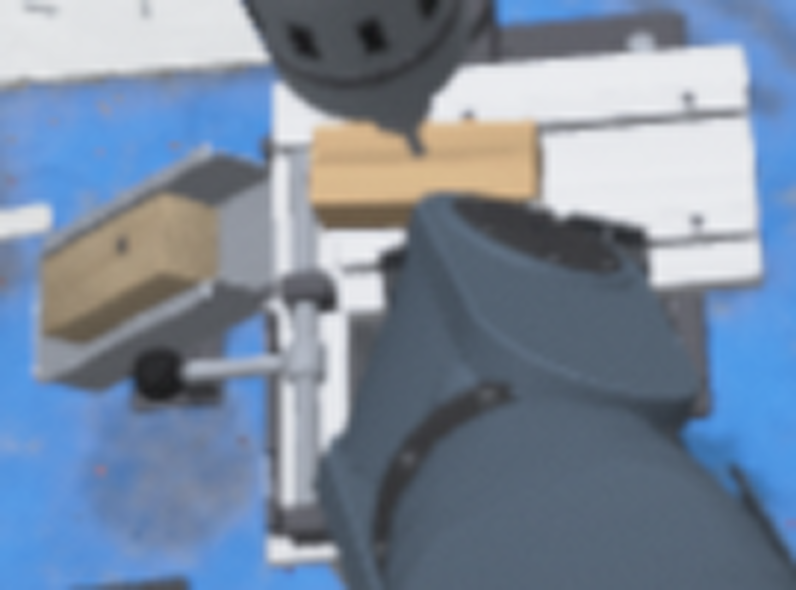

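Call:
{"api": "step_arm", "payload": {"commands": [[0.002, 0.0002, 0, 0, 0, 0, 1], [0.002, 0.0002, 0, 0, 0, 0, 1], [0.002, 0.0002, 0, 0, 0, 0, 1], [0, 0, 0, 0, 0, 0, 1], [0, 0, 0, 0, 0, 0, 1]]}}

```text
clock: 33.05
ee_pos: [0.5194, 0.2496, 0.2342]
eef_rot: [-1.503, 0.626, 0.795]
force: [-0.9, 0.3, -0.1]
grip_width: -0.0
```

```bash
python3 - <<'E'
from h import *
show()
caps("26")
c=cv2.imread("pics/top_26.png"); cv2.imwrite("pics/t26.png",cv2.resize(c[180:280,170:305],None,fx=5.9,fy=5.9,interpolation=cv2.INTER_CUBIC))
E
```

```text
t 33.05 tcp [0.5194 0.2496 0.2342] stand: [-68.4 -49.1 234.2] grasp [-35.1 -49.1 191.7] tip [-23.3 -49.1 176.8]
axes(stand) x [ 0.618  0.001 -0.786] z [-0.001  1.    -0.   ] F [-0.9  0.3 -0.1] w -0.0 q [ 0.43  0.36  1.96 -0.84  0.26 -0.5 ]
```

View pics/t26.png

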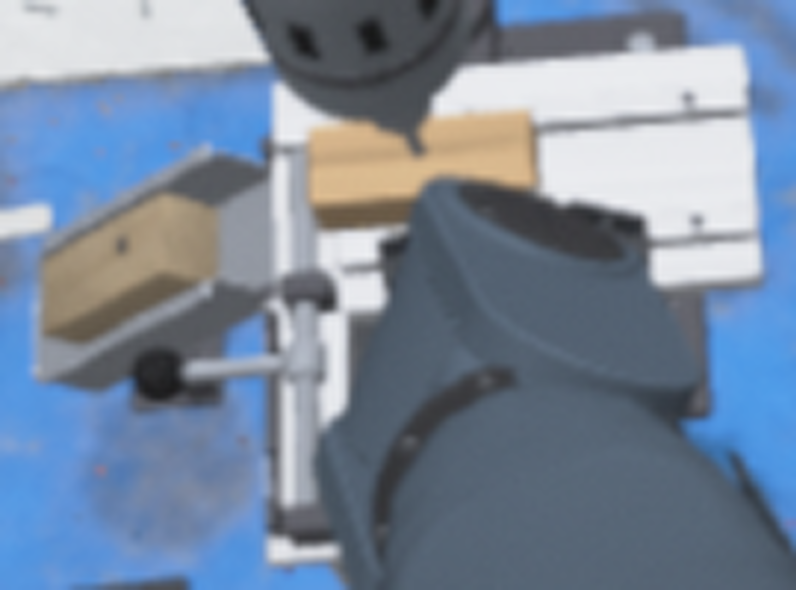

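Call:
{"api": "step_arm", "payload": {"commands": [[-0.006, -0.0007, 0, 0, 0, 0, 1], [-0.006, -0.0007, 0.004, 0, 0, 0, 1], [-0.004, -0.0005, 0.006, 0, 0, 0, 1], [0.001, -0.009, 0, 0, 0, 0, 1], [0.001, -0.009, 0, 0, 0, 0, 1], [0.001, -0.009, 0, 0, 0, 0, 1], [0.001, -0.009, 0, 0, 0, 0, 1], [0, 0, 0, 0, 0, 0, 1], [0, 0, 0, 0, 0, 0, 1]]}}

```text
clock: 33.9
ee_pos: [0.5069, 0.2115, 0.2445]
eef_rot: [-1.503, 0.626, 0.795]
force: [-0.1, 0.7, -0.1]
grip_width: -0.004
```

```bash
python3 - <<'E'
from h import *
show()
a=np.radians(40);Rt=Rxz((np.sin(a),0,-np.cos(a)),(0,1,0))
goto((-8,-84,170),Rt,.073)
E
```

```text
t 33.9 tcp [0.5069 0.2115 0.2445] stand: [-85.1 -85.5 244.5] grasp [-51.8 -85.5 202. ] tip [-40.  -85.5 187.1]
axes(stand) x [ 0.618  0.    -0.786] z [-0.001  1.    -0.   ] F [-0.1  0.7 -0.1] w -0.004 q [ 0.36  0.3   2.03 -0.75  0.23 -0.64]
dpos [ 0.0298  0.005  -0.0186] drot deg [ 0.22 -1.83 -0.03]
```

Call:
{"api": "step_arm", "payload": {"commands": [[0.005, 0.0005, -0.002, 0, -0.3, 0, 1], [0.005, 0.0005, -0.003, 0, -0.3, 0, 1], [0.005, 0.0005, -0.003, 0, -0.3, 0, 1], [0.005, 0.0005, -0.003, 0.1, -0.3, 0, 1], [0.005, 0.0005, -0.004, 0.1, -0.3, 0, 1], [0.005, 0.0005, -0.004, 0, -0.3, 0, 1], [-0.0003, 0.003, 0, 0, 0, 0, 1], [-0.0003, 0.003, 0, 0, 0, 0, 1], [-0.0003, 0.003, 0, 0, 0, 0, 1], [-0.0003, 0.003, 0, 0, 0, 0, 1], [0, 0, 0, 0, 0, 0, 1], [0, 0, 0, 0, 0, 0, 1]]}}

```text
clock: 34.9
ee_pos: [0.5359, 0.2269, 0.2254]
eef_rot: [-1.51, 0.601, 0.771]
force: [0.3, 0.3, -0.8]
grip_width: -0.001
```

```bash
python3 - <<'E'
from h import *
show()
E
```

```text
t 34.9 tcp [0.5359 0.2269 0.2254] stand: [-54.6 -73.5 225.4] grasp [-19.9 -73.5 184. ] tip [ -7.7 -73.5 169.4]
axes(stand) x [ 0.642  0.001 -0.766] z [-0.002  1.    -0.   ] F [ 0.3  0.3 -0.8] w -0.001 q [ 0.38  0.38  1.97 -1.01  0.2  -0.37]
```

Call:
{"api": "step_arm", "payload": {"commands": [[-0.0002, 0.002, 0, 0, 0, 0, 1], [-0.0002, 0.002, 0, 0, 0, 0, 1], [-0.0001, 0.001, 0, 0, 0, 0, 1], [-0.0001, 0.001, 0, 0, 0, 0, 1], [-0.0001, 0.001, 0, 0, 0, 0, 1], [0, 0, 0, 0, 0, 0, 1]]}}

```text
clock: 35.4
ee_pos: [0.5354, 0.2336, 0.2252]
eef_rot: [-1.51, 0.601, 0.771]
force: [0.6, -1.0, 0.4]
grip_width: 0.002
```

```bash
python3 - <<'E'
from h import *
show()
E
```

```text
t 35.4 tcp [0.5354 0.2336 0.2252] stand: [-54.4 -66.8 225.2] grasp [-19.7 -66.8 183.8] tip [ -7.5 -66.8 169.2]
axes(stand) x [ 0.642  0.    -0.767] z [-0.001  1.    -0.001] F [ 0.6 -1.   0.4] w 0.002 q [ 0.39  0.39  1.97 -1.02  0.21 -0.35]
```

Call:
{"api": "step_arm", "payload": {"commands": [[-0.0001, 0.001, 0, 0, 0, 0, 1], [-0.0001, 0.001, 0, 0, 0, 0, 1], [-0.0001, 0.001, 0, 0, 0, 0, 1], [0, 0, 0, 0, 0, 0, 1], [0, 0, 0, 0, 0, 0, 1]]}}

```text
clock: 35.82
ee_pos: [0.5352, 0.2346, 0.2251]
eef_rot: [-1.511, 0.607, 0.768]
force: [0.0, -14.3, 4.9]
grip_width: 0.0
```

```bash
python3 - <<'E'
from h import *
show()
E
```

```text
t 35.82 tcp [0.5352 0.2346 0.2251] stand: [-54.4 -65.8 225.1] grasp [-19.8 -66.1 183.7] tip [ -7.6 -66.1 169.1]
axes(stand) x [ 0.641 -0.005 -0.767] z [ 0.003  1.    -0.004] F [  0.  -14.3   4.9] w 0.0 q [ 0.39  0.39  1.97 -1.02  0.21 -0.35]
```

Firm contact (14 N). Back off and retreat.

Call:
{"api": "step_arm", "payload": {"commands": [[0.0003, -0.003, 0, 0, 0, 0, 1], [0.001, -0.008, 0, 0, 0, 0, 1], [0.001, -0.008, 0, 0, 0, 0, 1], [-0.012, -0.01, 0.012, 0, 0, 0, 1], [-0.016, -0.01, 0.019, 0, 0, 0, 1], [-0.016, -0.01, 0.019, 0, 0, 0, 1], [-0.016, -0.01, 0.019, 0, 0, 0, 1], [-0.016, -0.01, 0.019, 0, 0, 0, 1], [-0.02, -0.03, 0.02, 0, 0, 0, 1], [-0.02, -0.04, 0.02, 0, 0, 0, 1], [-0.02, -0.04, 0.02, 0, 0, 0, 1], [-0.02, -0.04, 0.02, 0, 0, 0, 1], [0, 0, 0, 0, 0, 0, 1], [0, 0, 0, 0, 0, 0, 1]]}}

```text
clock: 36.98
ee_pos: [0.4079, 0.0629, 0.3687]
eef_rot: [-1.508, 0.611, 0.764]
force: [0.3, 0.2, -0.0]
grip_width: -0.001
```

```bash
python3 - <<'E'
from h import *
s,R=show()
caps("27")
c=cv2.imread("pics/side_27.png"); cv2.imwrite("pics/s27.png",cv2.resize(c[150:240,240:360],None,fx=6.5,fy=6.5,interpolation=cv2.INTER_CUBIC))
c=cv2.imread("pics/top_27.png"); cv2.imwrite("pics/t27.png",cv2.resize(c[180:280,170:305],None,fx=5.9,fy=5.9,interpolation=cv2.INTER_CUBIC))
E
```

```text
t 36.98 tcp [0.4079 0.0629 0.3687] stand: [-200.4 -221.8  368.7] grasp [-165.9 -222.3  327.2] tip [-153.7 -222.4  312.6]
axes(stand) x [ 0.64  -0.008 -0.768] z [ 0.009  1.    -0.004] F [ 0.3  0.2 -0. ] w -0.001 q [ 0.01 -0.19  2.2   0.13  0.45 -1.76]
```

View pics/s27.png

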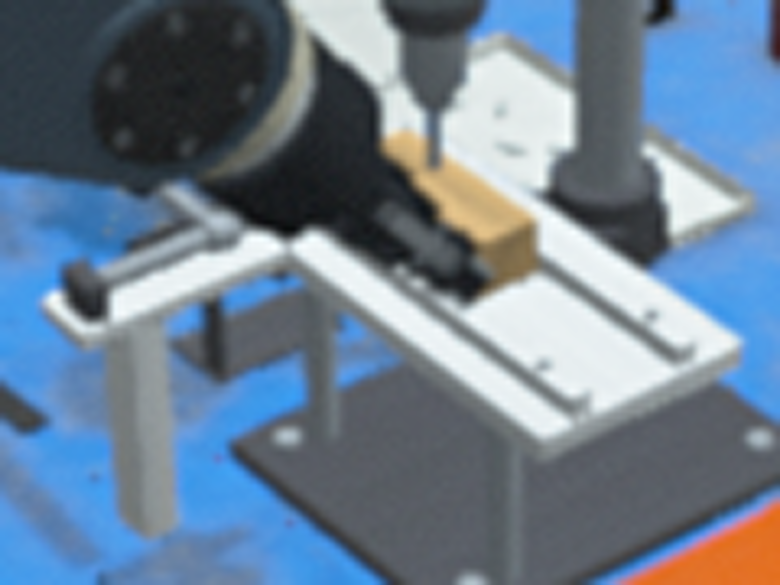

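View pics/t27.png

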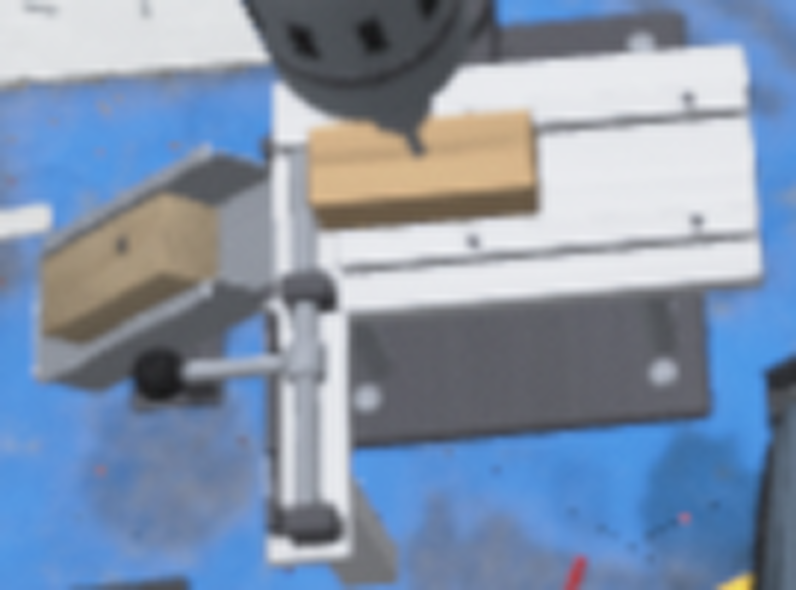

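```bash
python3 - <<'E'
from h import *
from plant import ticket
T=lambda x,y:((x+.5)/5.9-.5+170,(y+.5)/5.9-.5+180); S=lambda x,y:((x+.5)/6.5-.5+240,(y+.5)/6.5-.5+150)
obs=[("top",T(311,129),(22,55)),("top",T(533,112),(22,-55)),("top",T(536,190),(-22,-55)),("top",T(311,206),(-22,55)),("side",S(539,222),(22,-55)),("side",S(485,245),(-22,-55))]
f=lambda s:np.concatenate([proj(n,S2W(s,(*p,186)))[0]-u for n,u,p in obs])
r=least_squares(f,[*st[:2],.1],loss='soft_l1');print("blank",toS([*r.x[:2],.15]),r.x[2]-st[2],np.abs(f(r.x)).max())
# drilled block top-view end corners, low end; knob
k=[toS(onplane("top",T(158,374),z)) for z in(.163,.172)];print("knob",k)
E
```

```text
blank [ 3.8e+00 -1.0e-01  1.5e+02] -0.010396302769341281 1.8470713593154642
knob [array([-87.1, 134.8, 163. ]), array([-90.7, 132.4, 172. ])]
```

```bash
python3 -c "
from plant import ticket
print(ticket.finish_job())"
```

```text
the job is handed in; nothing more can be done
None
```

The job is done and handed in at about 37 s of the 72 s allowed. The hand-in reports no verdict.

**What I did**
- I drew the bolt and dropped its handle into the drawn notch.
- I pushed the drilled block off the ledge with closed fingers, tilted forward. It slid down the chute to the stop.
- I shot the bolt home with the handle down.
- I laid the undrilled block in the channel and pushed it up to the bolt.
- The first push left that block turned about 0.08 rad in the channel. I straightened it with a sideways nudge and pushed it up again, meeting firm contact of about 14 N.

**Last checks**
- **Undrilled block:** x ≈ 4 mm, y ≈ -0.1 mm, turned about 0.01 rad from the channel. With its end touching the bolt, y should read 1.5 mm. The 1.6 mm difference is within the 2 mm camera calibration and the step's limits. The pixel fit was off by up to 1.8 px.
- **Bolt:** the rod lies across the channel and the knob is at the home position.
- **Handle:** it looks level, but the cameras cannot fix its angle closely. At the start its knob measured about 9 mm higher than the level position you gave.
- **Drilled block:** it lies along the chute with its end at the stop. I judged this by eye and did not measure it.
- **Bystanders and arm:** I saw no contact with the drill. The glue bottle was still standing in the last full view I looked at, before the straightening push. The gripper was clear of everything at hand-in.

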